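# Unlock the medicine safe and hold the key turned

### The job

Please open the little grey medicine safe for me: take its key (the one with the wider black head and the stubby two-winged bit) from its hook on the wooden key rack, put it straight down into the keyhole on the safe's front deck and coax it all the way home past the sticky pins with a light push and small twists to and fro, without forcing it. Then turn it a quarter turn clockwise as far as it goes, so that the lid lifts ajar, and stay there: the lock springs back by itself, so finish with the key still gripped, pushed in and turned. Leave the other key on its hook and do not disturb the medicine box, the dropper bottle or the small glass.

Things in the scene. Friction and masses are not known exactly. Their poses are not given: they have to be found in the camera images.
- safe_key: The safe's key, about 50 g, hanging blade down on either rack hook. Origin: centre of its black plastic head; the blade points to -z, y is the head's width, x its thickness and the axis of the hanging hole. Head 34 mm wide (y), 8 mm thick, 32 mm tall (z -16 to +16 mm), flat sides: grip it across the 34 mm. Hole 13 mm wide, z -3.5 to +10.5 mm. Half a turn about z gives the same key.
- key_collar (a point): Centre of the underside of the key's collar (19 mm in diameter, 4 mm thick), 32 mm below the key's origin; a 9 mm neck joins it to the head. It rests on the face of the lock when the key is home.
- key_tip (a point): Lower end of the key's bit, on the axis, 60.5 mm below the key's origin and 28.5 mm below the collar's underside. The bit is flat with two wings: 18 mm wide (y), 5.5 mm thick (x), 14 mm tall, its corners bevelled above and below; between bit and collar the shank is round, 6.6 mm thick.
- other_key: Another key, 30 g, on the other hook: narrower black head 26 x 8 x 32 mm and a plain straight flat blade 9 mm wide; origin and axes as for the safe key. It stays where it is.
- rack: Wooden key rack, fixed. Foot 80 mm (x) x 170 mm (y) x 12 mm; back board 14 mm thick, its front face at x +21 mm, its top at z 116 mm. Origin: centre of the underside, z up, -x is the front. A key hangs on each hook, in the plane x -12 mm (across the hook), its origin 92 mm up; the rack's and the hanging keys' axes are parallel.
- hook_l (a point): The spot on the left hook (rack y +48 mm) where a key hangs. Each hook is a level steel rod 5 mm thick, axis 100 mm up, from the board to -x, and ends 21 mm in front of this spot in a ball 6.8 mm thick. To take a key off, raise it about 4.5 mm, so that the hook runs through the middle of the hole, and draw it 40 mm or more straight out to -x.
- hook_r (a point): The same for the right hook (rack y -48 mm).
- safe: Grey sheet-steel medicine safe, fixed, 185 mm deep (x), 220 mm wide (y), 90 mm high. Origin: centre of its underside, z up, -x is the front. The front 78 mm of its top is a fixed deck with the lock; the rest is the lid, hinged along the back.
- keyhole (a point): Centre of the keyhole in the lock's face, 98 mm above the worktop, 62.5 mm in front of the safe's origin; axes parallel to the safe's. The lock is a steel block 42 mm (x) x 54 mm (y), its face 8 mm above the deck. The slot is long along y: 20.5 mm x 7.8 mm, with a 45 degree funnel 4 mm wide and deep round it. Key home: tip 28.5 mm below this point. Only within 3 mm of that can it turn.
- pins (a point): On the keyhole's axis, 8 mm below the face, between two sticky spring pins at the ends of the slot that stand in the bit's way. Pushed dead straight the key jams on them (40 N and more); with a light push (10 to 20 N) and small twists to and fro of about 0.1 rad, all that the slot allows, it works past. They bear on it while its tip is about 7 to 15 mm deep.
- rotor (a joint): Rotor of the lock, turned by the key's bit: 0 at rest, grows clockwise seen from above, to the stop at 1.40 rad; a spring (0.03 to 0.2 N m, rising) drives it back to 0. The bit has about 0.15 rad of play in it, so the key itself turns 1.5 to 1.6 rad. A turned key cannot be drawn out.
- plunger (a joint): Spring plunger under the keyway, pressed down by the key's tip: 0 free (top 23.5 mm below the lock's face), about 0.005 m with the key home, where it pushes back with about 4 N.
- lid (a joint): Lid of the safe: 0 shut, about 0.11 rad ajar (front edge 11 mm up) with the rotor at its stop. A cam on the rotor lifts it; it falls shut as the rotor springs back.
- medicine_box: Flat cardboard medicine box, 64 x 127 x 22 mm, right of the safe; bystander. Origin: centre of its underside.
- dropper: Amber dropper bottle, 33 mm in diameter, 102 mm tall, right of the safe; bystander. Origin: centre of its underside.
- water_glass: Small empty glass, 50 mm in diameter, 59 mm tall, between rack and safe; bystander. Origin: centre of its underside.

How it is judged (in metres and radians):
On the way, in this order (a step that is already met when the one before it is completed fails the run):
1. the safe key is off its hook, carried by the gripper (distance of safe_key from where it was at the start of the episode above 0.06 m and contact force between safe_key and rack below 0.1 N and contact force between the fingers and safe_key above 2 N), for 0.1 s.
2. the key is home in the keyhole, within 3 mm of full depth (z of key_tip in the frame of keyhole below -0.0255 m and horizontal distance between key_tip and keyhole below 0.004 m and angle between safe_key's own z axis and vertical below 0.15 rad), for 0.1 s.
At the end, for the whole second after the job is handed in: Key gripped (over 2 N), home (tip over 25.5 mm deep, within 4 mm of the axis, upright within 0.15 rad) and at rest; rotor still, beyond 1.2 rad; lid over 0.085 rad ajar; other key hanging on its hook (all of step 2 and value of joint rotor above 1.2 rad and velocity of joint rotor between -0.1 and 0.1 rad/s and value of joint lid above 0.085 rad and contact force between the fingers and safe_key above 2 N and linear speed of safe_key below 0.02 m/s and height (world z) of other_key above 0.085 m and contact force between other_key and rack above 0.05 N); the arm keeps its last pose, push and grip.
It fails at once if the key was forced into the lock (over 35 N between key and safe before the lock turns) (contact force between safe_key and safe above 35 N and value of joint rotor below 0.1 rad).
It fails at once if the lock or lid was moved without the key home in it (value of joint rotor above 0.3 rad and z of key_tip in the frame of keyhole above -0.02 m).
It fails at once if the other key was pulled about (over 50 mm) (distance of other_key from where it was at the start of the episode above 0.05 m).
It fails at once if the medicine box, the dropper bottle or the glass was disturbed (over 30 mm) (distance of any of medicine_box, dropper, water_glass from where it was at the start of the episode above 0.03 m).
It also fails if it takes over 64 s, if anything falls off the work surface, if the arm or the gripper's body presses on something with over 40 N, if the wrist force passes 120 N, or if a joint passes its speed limit or range.

### The arm

A 7-joint arm with a two-finger parallel gripper is mounted at the origin on a cart in front of the work surface, level with it; the furniture and walls round the work are solid. World frame = base frame: x ahead of the robot, y to its left, z up, the work surface at z = 0. Lengths are in m, angles in degrees, forces in N, time in s.
With the tool pointing down it reaches from about 0.425 to 0.875 m from the base axis. Payload 4.7 kg.
Tool frame: the origin (TCP) lies midway between the tips of the shut fingers; the grasp point (between the pads) lies 19 mm behind it; y points along the fingers, x is the direction in which the jaws open and shut, and the axes are right-handed (so a half turn about y gives the same grasp; the last joint's range is limited). The gripper opens to 87 mm and grips with 3 to 60 N. Pads are 19 mm wide; open, the fingers measure 117 mm over their backs; the gripper's body (75 mm by 190 mm) begins 51 mm behind the grasp point.
Start: joints at [64.865, 18.392, -4.016, 83.108, 1.295, 78.541, -3.26], TCP at [0.284, -0.585, 0.223] pointing down, gripper open.
Joint ranges: [-163.93, 163.93], [-17.29, 119.83], [-79.2, 71.16], [3.27, 140.29], [-89.18, 269.18], [5.43, 117.66], [-154.24, 154.24]. Speed limits (degrees/s): [147.25, 147.25, 180, 180, 180, 180, 180].

### API

Orientations are given as [roll, pitch, yaw] about the fixed x, y, z axes, in that order (R = Rz(yaw) Ry(pitch) Rx(roll)).
In Python, from cell import env gives the robot as it stands.
- The arm moves only by the tool carry_out, never from a script. Its argument "targets" is a list of rows, each a list of 2 entries, a list of its own where there are three numbers: the shift along the tool's x, y, z in mm, then the turn, a rotation vector about the tool's x, y, z in degrees. A call has 1 to 12 rows; each row shifts and turns the commanded pose from where the row before left it, along the tool's axes as they then stand; what a row does not reach is not made up. A row lasts 1/10 s, in which the tool goes at most 50 mm and 8.59 degrees, less where a joint would pass 70% of its speed; a pose out of reach is approached as far as the arm can. A call with a gripper value outside its range is refused whole. "jaw" is the opening, from 0 (shut) to 1 (fully open), set as the call begins (left out, the last holds). The fingers move at their own pace and stop on an object; "squeeze" is the grip in N (left out, the last holds). Time passes only in rows, so rows that do not move let the fingers close. It gives the time, the measured TCP pose, the force and the opening at its end, in the units of the state.
- env.get_obs(): the state, without advancing time (a new reading comes with each control period).
- env.read_camera(name): name is "scene" or "top" or "wrist"; returns the picture (384x512x3 uint8, red, green, blue); there is no depth.
- env.get_calibration(name): a dict with "fx", "fy", "cx", "cy" (pixels), "D" ([k1, k2, p1, p2, k3] as OpenCV has them; the pictures are not rectified), "R" (3x3) and "t" (3): a world point X has camera coordinates R X + t; the wrist camera has in their place "hand_eye" (4x4, takes a point from camera to tool coordinates, whose origin is the TCP and whose axes are the tool frame's). Camera axes: x right, y down, z forward; pixel columns grow to the right and rows downward; lengths in m; the calibration is good to about 2 mm. A picture is of the moment at which its call begins: read the wrist's pose just before it. get_calibration takes no time and is no camera call.
- env.sign_off(): hands the job in, once; it reports no verdict.
Trained networks look in the newest picture that a camera, given by its name, has taken for a name from the list of things; names that differ only in an ending like _2 or _b are one class to them, and where a whole thing is asked for, a point or a joint stands for the part that bears it (a point fixed in the world has none). Each returns a list of dicts, best first, with "p" (0 to 1); they miss things now and then, are a little off and sometimes report something else, mostly with a low value. They report only what shows in the picture. A call takes as long as a camera call.
- env.outline_of(camera, label): "mask" (384x512 bool, what is visible of it) and "xy" ([column, row] in pixels, amid what is visible of it).
The state is a dict: "time_s": time; "qpos": joint angles; "joint_velocities": joint speeds; "effort": joint torques, N m; "tool_pos": TCP position; "tool_rot": TCP orientation; "force": force on the tool from outside, world axes, zero at the start; "wrist_torque": the same for the moment, N m; "grip_width": finger opening in m.
Only numpy, scipy, OpenCV 4.12 (cv2) and the standard library are available. Lean on these libraries where they do the work, as an engineer would, in place of code of your own. Each camera call takes 0.05 s, during which the arm holds its last target.

## Working session

There is one attempt and no reset: what is moved stays moved. The work goes in short steps, Python scripts to look and compute and a tool call to move; the robot and the scene stay as the last step left them, time stands still between calls to the robot, and variables do not carry over. Pictures are saved under pics/ and viewed, and the job is handed in when it is done.

Besides the shell and the picture viewer there is one more tool, called by a JSON object that holds its "name" and its "arguments", one argument or row to a line. carry_out: Moves the arm, as the interface text tells. Its arguments: {"type":"object","properties":{"targets":{"type":"array","items":{"type":"array"}},"jaw":{"type":"number"},"squeeze":{"type":"number"}},"required":["targets"]}

```bash
ls; mkdir -p pics; cat > h.py <<'E'
import numpy as np,cv2
from cell import env
def snap(c,n):
    im=env.read_camera(c); cv2.imwrite(f'pics/{n}.png',im[:,:,::-1]); return im
E
python3 - <<'E'
from h import *
np.set_printoptions(precision=4,suppress=True)
print(env.get_obs())
for c in ['scene','top','wrist']:
    snap(c,c+'0'); print(c,env.get_calibration(c))
E
```

```text
pics
{'time_s': 0.0, 'qpos': array([64.8642, 18.4387, -4.0159, 83.172 ,  1.2956, 78.5404, -3.2596]), 'joint_velocities': array([-0.0214, -0.0482,  0.1315, -0.0145, -0.0389, -0.0616,  0.0912]), 'effort': array([ -0.0002, -49.1295,  -0.4041, -31.2529,  -0.064 ,   0.0438,
         0.0001]), 'tool_pos': array([ 0.2841, -0.584 ,  0.2215]), 'tool_rot': array([-90.0061,   0.1058, -64.0536]), 'force': array([-0.6276, -0.5298,  0.3055]), 'wrist_torque': array([-0.0133,  0.021 ,  0.0351]), 'grip_width': 0.0869145785326521}
scene {'fx': 383.2528362337915, 'fy': 383.2528362337915, 'cx': 260.82470511677985, 'cy': 193.36544940859747, 'D': array([-0.0634,  0.    ,  0.    ,  0.    ,  0.    ]), 'R': array([[-0.5885, -0.8085,  0.005 ],
       [-0.363 ,  0.2587, -0.8951],
       [ 0.7224, -0.5286, -0.4457]]), 't': array([0.1825, 0.3241, 0.734 ])}
top {'fx': 374.40575332566596, 'fy': 374.40575332566596, 'cx': 255.24921237434495, 'cy': 191.19876951252576, 'D': array([-0.0146,  0.    ,  0.    ,  0.    ,  0.    ]), 'R': array([[ 0.015 , -0.9999, -0.0018],
       [-0.9937, -0.0147, -0.1114],
       [ 0.1113,  0.0034, -0.9938]]), 't': array([-0.1571,  0.5342,  1.2031])}
wrist {'fx': 295.4070067113434, 'fy': 295.4070067113434, 'cx': 254.45146967212767, 'cy': 192.4550744100862, 'D': array([-0.0677,  0.    ,  0.    ,  0.    ,  0.    ]), 'hand_eye': array([[ 1.    ,  0.0003, -0.0009,  0.0011],
       [ 0.0009, -0.2879,  0.9576, -0.162 ],
       [ 0.    , -0.9576, -0.2879,  0.0781],
       [ 0.    ,  0.    ,  0.    ,  1.    ]])}
```

View pics/scene0.png

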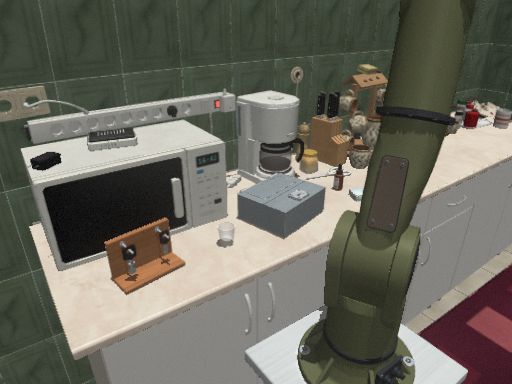

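View pics/top0.png

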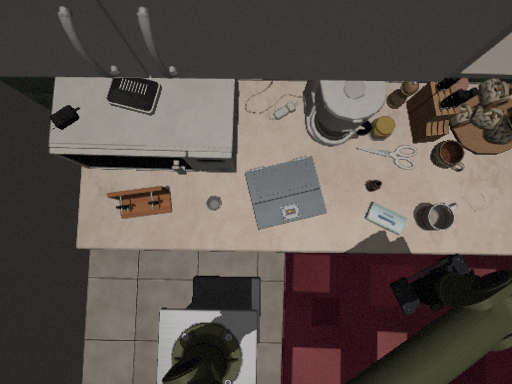

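View pics/wrist0.png

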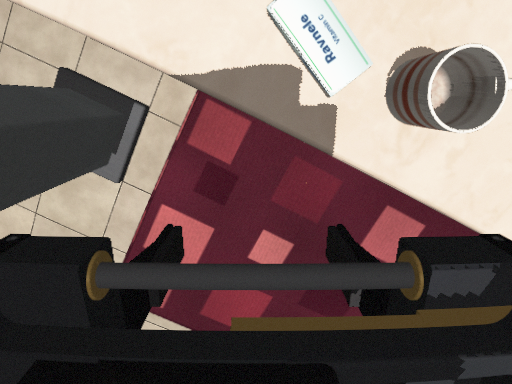

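```bash
cat >> h.py <<'E'
def und(cal,uv):
    K=np.array([[cal['fx'],0,cal['cx']],[0,cal['fy'],cal['cy']],[0,0,1]]);return cv2.undistortPoints(np.array(uv,float).reshape(-1,1,2),K,np.array(cal['D'])).reshape(-1,2)
def Rt(cam,obs=None):
    cal=env.get_calibration(cam)
    if 'R' in cal: return cal,np.array(cal['R']),np.array(cal['t'])
    from scipy.spatial.transform import Rotation as Ro
    T=np.eye(4);T[:3,:3]=Ro.from_euler('xyz',obs['tool_rot'],degrees=True).as_matrix();T[:3,3]=obs['tool_pos']
    W=np.linalg.inv(T@np.array(cal['hand_eye'])); return cal,W[:3,:3],W[:3,3]
def ray(cam,uv,obs=None):
    cal,R,t=Rt(cam,obs); n=und(cal,[uv])[0]; d=R.T@np.array([n[0],n[1],1]); return -R.T@t,d/np.linalg.norm(d)
def atz(cam,uv,z,obs=None):
    c,d=ray(cam,uv,obs); return c+d*(z-c[2])/d[2]
def proj(cam,X,obs=None):
    cal,R,t=Rt(cam,obs); K=np.array([[cal['fx'],0,cal['cx']],[0,cal['fy'],cal['cy']],[0,0,1]])
    return cv2.projectPoints(np.array(X,float).reshape(-1,1,3),cv2.Rodrigues(R)[0],t,K,np.array(cal['D']))[0].reshape(-1,2)
def tri(rays):
    A=sum(np.eye(3)-np.outer(d,d) for c,d in rays); b=sum((np.eye(3)-np.outer(d,d))@c for c,d in rays); return np.linalg.solve(A,b)
E
python3 - <<'E'
from h import *
np.set_printoptions(precision=4,suppress=True)
for c in ['scene','top']:
    im=snap(c,c+'1')
    for l in ['safe_key','other_key','rack','safe','keyhole','water_glass','dropper','medicine_box']:
        r=env.outline_of(c,l)
        print(c,l,[(round(float(q['p']),2),np.round(q['xy'],1).tolist(),int(q['mask'].sum())) for q in r][:3])
    b={'scene':(90,130,330,300),'top':(90,140,340,240)}[c]
    cr=im[b[1]:b[3],b[0]:b[2]]; s=800/(b[2]-b[0]); cv2.imwrite(f'pics/{c}crop.png',cv2.resize(cr,None,fx=s,fy=s,interpolation=cv2.INTER_CUBIC)[:600,:,::-1])
E
```

```text
scene safe_key [(0.58, [129.0, 255.9], 284)]
scene other_key [(0.53, [165.2, 241.2], 131)]
scene rack [(0.91, [143.1, 259.2], 3093)]
scene safe [(0.7, [280.4, 202.4], 3952)]
scene keyhole [(0.85, [284.1, 204.0], 3951)]
scene water_glass [(0.79, [229.3, 230.4], 381)]
scene dropper [(0.64, [337.6, 178.5], 216)]
scene medicine_box [(0.44, [355.5, 191.3], 127), (0.29, [140.9, 259.9], 3321)]
top safe_key [(0.59, [213.1, 202.4], 180)]
top other_key [(0.3, [282.7, 191.1], 4163)]
top rack [(0.59, [146.6, 199.2], 1352)]
top safe [(0.65, [283.5, 191.2], 4258)]
top keyhole [(0.67, [288.9, 192.5], 4101), (0.15, [146.3, 202.6], 1397)]
top water_glass [(0.49, [287.1, 194.0], 4236), (0.45, [212.5, 204.7], 187), (0.19, [375.4, 187.0], 140)]
top dropper [(0.7, [373.5, 187.5], 127), (0.53, [285.6, 190.0], 4257)]
top medicine_box [(0.86, [383.8, 217.7], 755), (0.73, [123.7, 209.7], 60)]
```

View pics/scenecrop.png

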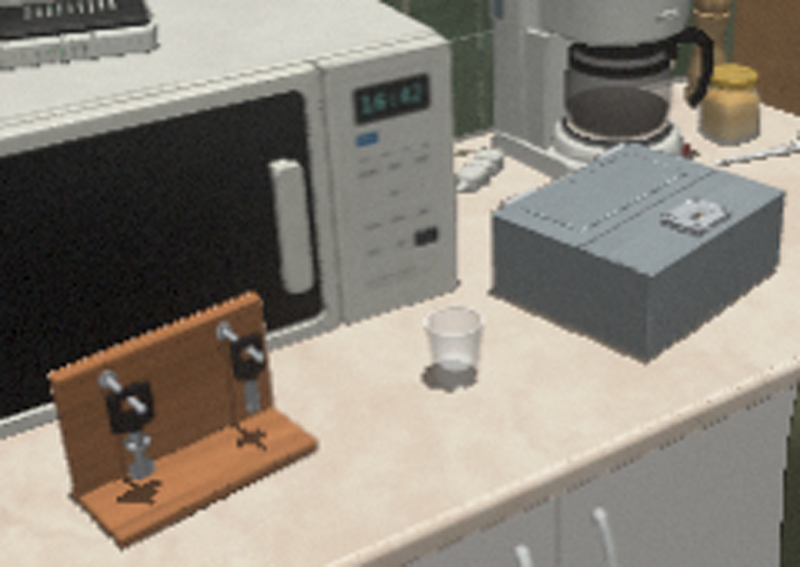

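View pics/topcrop.png

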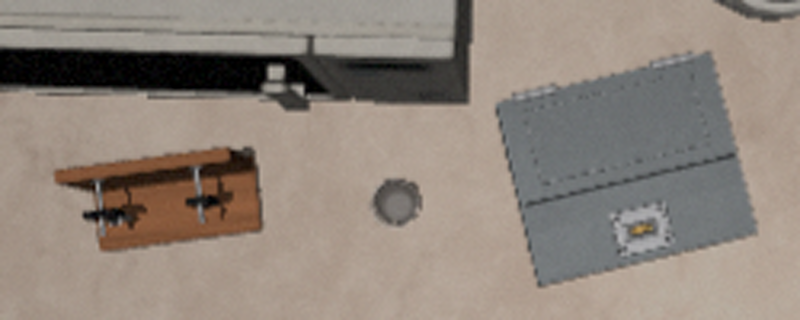

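```bash
python3 - <<'E'
from h import *
np.set_printoptions(precision=4,suppress=True)
p=lambda x,y:(90+x/3.2-.3,140+y/3.2-.3)
a=atz('top',p(102,250),.012);b=atz('top',p(261,229),.012);print('rackfront',a,b,np.linalg.norm(a-b),'yaw',np.degrees(np.arctan2(-(a-b)[0],(a-b)[1])))
a=atz('top',p(541,286),.09);b=atz('top',p(757,235),.09);print('safefront',a,b,np.linalg.norm(a-b),np.degrees(np.arctan2(-(a-b)[0],(a-b)[1])))
print('keyhole',atz('top',p(641,230),.098))
print('keyhead',atz('top',p(105,215),.108),atz('top',p(205,202),.108))
print('glass',atz('top',p(397,202),.03), 'mw edge', atz('top',p(200,95),.2),atz('top',p(200,40),.22))
E
```

```text
rackfront [0.4429 0.2937 0.012 ] [0.4672 0.1291 0.012 ] 0.16636649971672457 yaw 8.412326607573972
safefront [ 0.4119 -0.162   0.09  ] [ 0.4643 -0.3713  0.09  ] 0.21574214456924906 14.062207380570502
keyhole [ 0.4671 -0.2577  0.098 ]
keyhead [0.4731 0.2581 0.108 ] [0.4871 0.1622 0.108 ]
glass [ 0.496  -0.0136  0.03  ] mw edge [0.5758 0.1457 0.2   ] [0.6215 0.1423 0.22  ]
```

{"name": "carry_out", "arguments": {
  "targets": [
    [[-20, -4, 20], [0, 0, 0]],
    [[-20, -4, 20], [0, 0, 0]],
    [[-20, -4, 20], [0, 0, 0]],
    [[-20, -4, 20], [0, 0, 0]],
    [[-20, -4, 20], [0, 0, 0]],
    [[-20, -4, 20], [0, 0, 0]],
    [[-20, -4, 20], [0, 0, 0]],
    [[-20, -4, 20], [0, 0, 0]],
    [[-20, -4, 20], [0, 0, 0]],
    [[-20, -4, 20], [0, 0, 0]],
    [[-20, -4, 20], [0, 0, 0]],
    [[-20, -4, 20], [0, 0, 0]]
  ],
  "jaw": 1
}}

```text
time_s: 2.25
tool_pos: [0.3954, -0.2626, 0.271]
tool_rot: [-90.0, -0.0, -64.1]
force: [1.2, -0.2, 1.7]
grip_width: 0.087
```

{"name": "carry_out", "arguments": {
  "targets": [
    [[0, 0, 0], [0, -8.4, 0]],
    [[0, 0, 0], [0, -8.4, 0]],
    [[0, 0, 0], [0, -8.4, 0]],
    [[0, 0, 0], [0, -8.4, 0]],
    [[0, 0, 0], [0, -8.4, 0]],
    [[0, 0, 0], [0, -8.4, 0]],
    [[0, 0, 0], [0, -8.4, 0]],
    [[0, 0, 0], [0, -8.4, 0]],
    [[0, 0, 0], [0, -8.4, 0]],
    [[0, 0, 0], [0, -8.4, 0]]
  ]
}}

```text
time_s: 3.25
tool_pos: [0.3952, -0.2637, 0.2707]
tool_rot: [-90.0, -0.0, 20.3]
force: [0.2, -0.8, -0.1]
grip_width: 0.0869
```

```bash
python3 -c "
from h import *
o=env.get_obs();print(o['qpos'],o['tool_pos'],o['tool_rot'],o['force'])"
```

```text
[ 46.51719073  -3.64132419 -15.19310954 102.15828812  -0.95551863
  81.33149605  51.78750846] [ 0.39517866 -0.2637006   0.27073756] [-9.00258557e+01 -8.86600476e-03  2.02905715e+01] [ 0.15078538 -0.75595828 -0.07427382]
```

{"name": "carry_out", "arguments": {
  "targets": [
    [[0, 0, 0], [0, -8.4, 0]],
    [[0, 0, 0], [0, -8.4, 0]],
    [[0, 0, 0], [0, -8.4, 0]],
    [[0, 0, 0], [0, -8.4, 0]],
    [[0, 0, 0], [0, -8.4, 0]],
    [[0, 0, 0], [0, -8.4, 0]],
    [[0, 0, 0], [0, -8.4, 0]],
    [[0, 0, 0], [0, -8.4, 0]],
    [[0, 0, 0], [0, -8.4, 0]],
    [[0, 0, 0], [0, -8.0, 0]]
  ]
}}

```text
time_s: 4.25
tool_pos: [0.3951, -0.2637, 0.2707]
tool_rot: [-90.0, 0.0, 103.9]
force: [0.5, -0.9, 0.4]
grip_width: 0.0867
```

```bash
python3 -c "
from h import *
o=env.get_obs();print(o['qpos'],o['tool_pos'],o['tool_rot'],o['force'])
snap('wrist','w1')
print(proj('wrist',[.467,-.258,.098],o))"
```

```text
[ 43.89336076  -3.69208241 -12.69887468 102.24237541  -0.81172128
  81.33863442 135.22450369] [ 0.39514004 -0.26370756  0.2707131 ] [-9.00093187e+01  2.15666649e-02  1.03882571e+02] [ 0.53525995 -0.94891902  0.43611288]
[[245.83993216 231.65556943]]
```

View pics/w1.png

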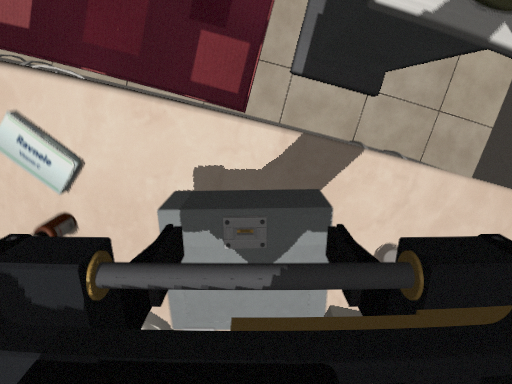

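{"name": "carry_out", "arguments": {
  "targets": [
    [[25, 15, 0], [0, 0, 0]],
    [[25, 15, 0], [0, 0, 0]],
    [[0, 15, 0], [0, 0, 0]],
    [[0, 15, 0], [0, 0, 0]],
    [[0, 0, 0], [0, 0, 0]],
    [[0, 0, 0], [0, 0, 0]]
  ]
}}

```text
time_s: 4.9
tool_pos: [0.3835, -0.2152, 0.2109]
tool_rot: [-90.0, 0.0, 103.5]
force: [-0.9, 0.2, 0.2]
grip_width: 0.0872
```

```bash
python3 -c "
from h import *
im=cv2.imread('pics/w1.png'); cv2.imwrite('pics/w1c.png',cv2.resize(im[180:260,150:340],None,fx=4,fy=4,interpolation=cv2.INTER_CUBIC))
o=env.get_obs();print(o['qpos'],o['tool_pos'],o['tool_rot'],o['force'])
im=snap('wrist','w2')[:,:,::-1]
q=proj('wrist',[.467,-.258,.098],o)[0];print(q)
x,y=int(q[0]),int(q[1]);print(x-70,y-50)
cv2.imwrite('pics/w2c.png',cv2.resize(im[y-50:y+50,x-70:x+70],None,fx=5,fy=5,interpolation=cv2.INTER_CUBIC))
"
```

```text
[ 42.21085667  -6.55623756 -15.12180928 111.58611162  -1.76570376
  74.74342757 131.11079247] [ 0.3835012  -0.21517251  0.21092235] [-9.00042013e+01  8.09389642e-03  1.03462823e+02] [-0.91899585  0.23789062  0.17352372]
[197.01973275 255.37972782]
127 205
```

View pics/w1c.png

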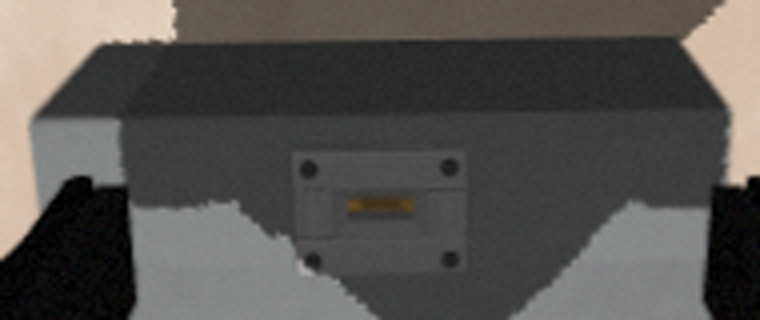

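View pics/w2c.png

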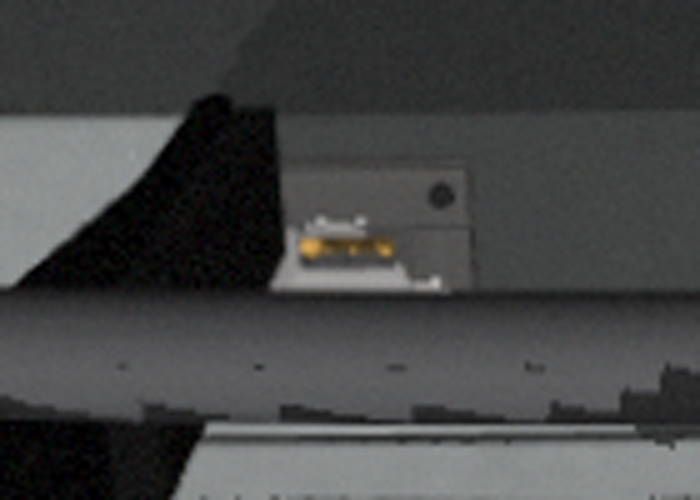

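View pics/w2.png

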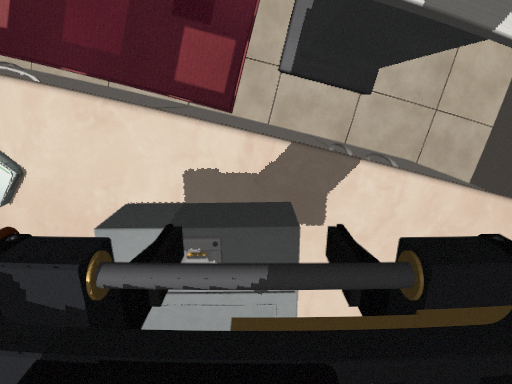

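```bash
cat > f.py <<'E'
from h import *
from scipy.optimize import least_squares
o1=dict(tool_pos=np.array([0.39514004,-0.26370756,0.2707131]),tool_rot=np.array([-90.0093,.02157,103.8826]))
def c1(x,y): return (150+(x+.5)/4-.5,180+(y+.5)/4-.5)
def c2(x,y): return (127+(x+.5)/5-.5,205+(y+.5)/5-.5)
E
python3 - <<'E'
from f import *
np.set_printoptions(precision=4,suppress=True)
o=env.get_obs()
from scipy.spatial.transform import Rotation as Ro
R=Ro.from_euler('xyz',o['tool_rot'],degrees=True).as_matrix()
for y in [-19,0,20,42,100]: print(y,proj('wrist',o['tool_pos']+R@[0,y/1000,0],o))
# plate corners in view1
P=[atz('wrist',c1(*q),.098,o1) for q in [(293,151),(466,151),(467,272),(294,272)]]
print(np.array(P),np.mean(P,0)); 
for i,j in [(0,1),(1,2),(3,2)]: print(np.linalg.norm(P[i]-P[j]))
d=P[0]-P[1]; print('yaw',np.degrees(np.arctan2(d[1],d[0])));d=P[3]-P[2]; print('yaw',np.degrees(np.arctan2(d[1],d[0])))
a=[atz('wrist',c1(*q),.09,o1) for q in [(33,120),(730,108)]];d=a[0]-a[1];print('deckfront yaw',np.degrees(np.arctan2(d[1],d[0])),np.linalg.norm(d))
print('slot w1',atz('wrist',c1(380,210),.098,o1))
print('tri', tri([ray('wrist',c1(380,205),o1),ray('wrist',c2(347,248),o)]))
# plate right corner far etc: upper right plate corner
print('tri plate corner', tri([ray('wrist',c1(466,151),o1),ray('wrist',c2(467,160),o)]))
print('tri screw', tri([ray('wrist',c1(450,168),o1),ray('wrist',c2(441,195),o)]))
E
```

```text
-19 [[256.6624 257.869 ]]
0 [[256.4097 242.214 ]]
20 [[256.1928 228.8064]]
42 [[255.9975 216.7467]]
100 [[255.6251 193.8031]]
[[ 0.4553 -0.2895  0.098 ]
 [ 0.4427 -0.2385  0.098 ]
 [ 0.4821 -0.2279  0.098 ]
 [ 0.4952 -0.2807  0.098 ]] [ 0.4689 -0.2591  0.098 ]
0.052567988956558266
0.04082627231901774
0.05439702454614719
yaw -76.10589358460835
yaw -76.0802397120742
deckfront yaw -75.06699302477146 0.2160118984566694
slot w1 [ 0.468  -0.2593  0.098 ]
tri [ 0.4664 -0.2596  0.0982]
tri plate corner [ 0.4429 -0.2387  0.0956]
tri screw [ 0.4469 -0.2426  0.1038]
```

{"name": "carry_out", "arguments": {
  "targets": [
    [[31, -7, -22], [0, 0, 0]],
    [[31, -7, -22], [0, 0, 0]],
    [[31, -7, -22], [0, 0, 0]],
    [[31, -7, -22], [0, 0, 0]],
    [[31, -7, -22], [0, 0, 0]],
    [[31, -7, -22], [0, 0, 0]]
  ]
}}

```text
time_s: 5.55
tool_pos: [0.4693, -0.002, 0.2541]
tool_rot: [-90.1, 0.1, 103.5]
force: [0.7, -0.2, -0.5]
grip_width: 0.087
```

{"name": "carry_out", "arguments": {
  "targets": [
    [[36, 6, 0], [0, 0, 0]],
    [[36, 6, 0], [0, 0, 0]],
    [[36, 6, 0], [0, 0, 0]],
    [[36, 6, 0], [0, 0, 0]],
    [[36, 6, 0], [0, 0, 0]],
    [[36, 6, 0], [0, 0, 0]],
    [[36, 4, 0], [0, 0, 0]],
    [[0, 0, 0], [0, 5.1, 0]],
    [[0, 0, 0], [0, 0, 0]],
    [[0, 0, 0], [0, 0, 0]]
  ]
}}

```text
time_s: 6.55
tool_pos: [0.41, 0.2411, 0.2131]
tool_rot: [-90.1, 0.0, 98.5]
force: [0.4, -0.6, 0.2]
grip_width: 0.0867
```

```bash
python3 -c "
from h import *
o=env.get_obs();print(o['qpos'],o['tool_pos'],o['tool_rot'],o['force'])
im=snap('wrist','w3')[:,:,::-1]
q=proj('wrist',[[.473,.258,.092],[.487,.162,.092]],o);print(q)
"
```

```text
[ 17.27804667  -1.4935482  -49.52308117 106.28836756  -1.13942831
  74.63515116  66.53174755] [0.40998155 0.24111706 0.21313382] [-9.00599113e+01  1.44163803e-02  9.84661719e+01] [ 0.39744595 -0.55590047  0.23882592]
[[262.544242   246.13427851]
 [171.57212286 245.63260045]]
```

View pics/w3.png

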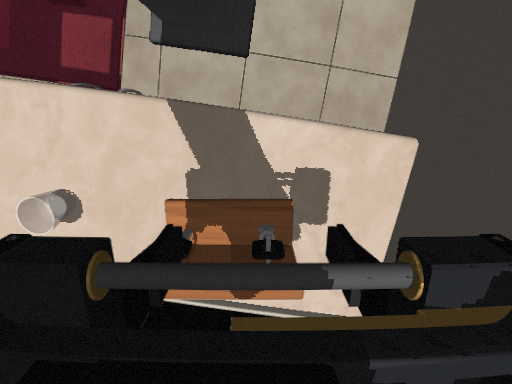

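```bash
python3 -c "
import cv2
im=cv2.imread('pics/w3.png'); cv2.imwrite('pics/w3c.png',cv2.resize(im[190:265,155:315],None,fx=5,fy=5,interpolation=cv2.INTER_CUBIC))
"
```

```text
(no output)
```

View pics/w3c.png

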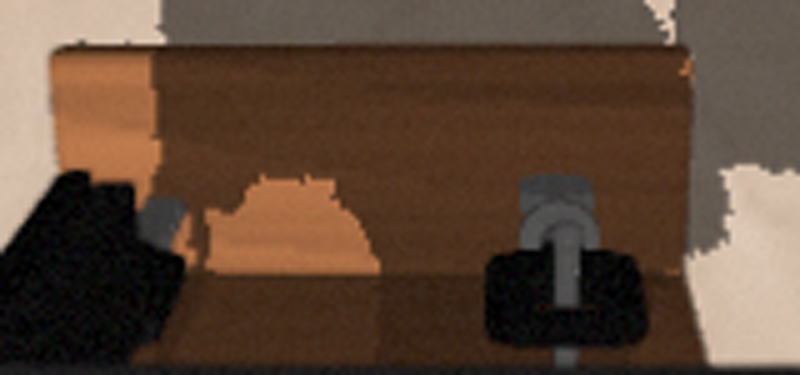

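{"name": "carry_out", "arguments": {
  "targets": [
    [[-25, 0, 15], [0, 0, 0]],
    [[-25, 0, 15], [0, 0, 0]],
    [[0, 0, 0], [0, 0, 0]],
    [[0, 0, 0], [0, 0, 0]]
  ]
}}

```text
time_s: 7.0
tool_pos: [0.3875, 0.187, 0.213]
tool_rot: [-90.1, 0.0, 98.3]
force: [-0.1, -0.6, -0.2]
grip_width: 0.0874
```

```bash
python3 -c "
from h import *
o=env.get_obs();print(o['qpos'],o['tool_pos'],o['tool_rot'],o['force'])
im=snap('wrist','w4')[:,:,::-1]
cv2.imwrite('pics/w4c.png',cv2.resize(im[180:265,180:340],None,fx=5,fy=5,interpolation=cv2.INTER_CUBIC))
"
```

```text
[ 20.64939316  -9.56604589 -44.60653334 111.65940195  -6.8831904
  75.19863198  76.50911178] [0.387544   0.18697846 0.21301883] [-9.00954611e+01  2.36946196e-02  9.83088320e+01] [-0.10152664 -0.6342865  -0.15204535]
```

View pics/w4c.png

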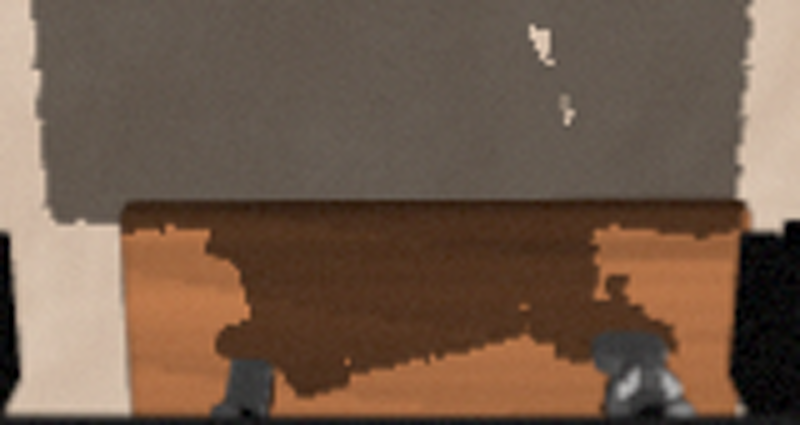

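```bash
cat >> f.py <<'E'
o3=dict(tool_pos=np.array([0.40998155,0.24111706,0.21313382]),tool_rot=np.array([-90.0599,.0144,98.4662]))
o4=dict(tool_pos=np.array([0.387544,0.18697846,0.21301883]),tool_rot=np.array([-90.0954,.0237,98.3088]))
def c3(x,y): return (155+(x+.5)/5-.5,190+(y+.5)/5-.5)
def c4(x,y): return (180+(x+.5)/5-.5,180+(y+.5)/5-.5)
E
python3 - <<'E'
from f import *
np.set_printoptions(precision=4,suppress=True)
L=tri([ray('wrist',c3(690,49),o3),ray('wrist',c4(746,206),o4)]);R=tri([ray('wrist',c3(52,50),o3),ray('wrist',c4(122,206),o4)])
print('tri',L,R)
L=atz('wrist',c3(690,49),.012,o3);R=atz('wrist',c3(52,50),.012,o3);d=L-R
print(L,R,np.linalg.norm(d),np.degrees(np.arctan2(-d[0],d[1])))
L4=atz('wrist',c4(746,206),.012,o4);R4=atz('wrist',c4(122,206),.012,o4);d=L4-R4
print(L4,R4,np.linalg.norm(d),np.degrees(np.arctan2(-d[0],d[1])))
print('bit tri',tri([ray('wrist',c3(556,180),o3),ray('wrist',c4(630,336),o4)]), atz('wrist',c3(556,180),.0315,o3))
yaw=np.radians(8.4);x=np.array([np.cos(yaw),np.sin(yaw),0]);y=np.array([-np.sin(yaw),np.cos(yaw),0])
for a,b in[(L,R),(L4,R4)]:
    m=(a+b)/2; print('key origin', m+x*.028+y*.048,'other',m+x*.028-y*.048)
# head in w3: x 487..647, top face far edge y 252, near edge ~345 ; top z .108
print('head top centre', atz('wrist',c3(567,265),.108,o3))
k=m=(L+R)/2+x*.028+y*.048; k[2]=.092
pts=[k+y*sy*.017+x*sx*.004+np.array([0,0,sz*.016]) for sz in(1,-1) for sx in(-1,1) for sy in (-1,1)]
q=proj('wrist',pts,o3); print((q-[155,190]+.5)*5)
# compare scene
print(proj('scene',k), proj('top',k+[0,0,.016]))
E
```

```text
tri [0.4433 0.2955 0.0066] [0.4687 0.1287 0.0046]
[0.4413 0.2946 0.012 ] [0.466  0.1306 0.012 ] 0.16579266556209168 8.565393971855938
[0.4416 0.2936 0.012 ] [0.4654 0.1296 0.012 ] 0.16566655312182507 8.263872092130567
bit tri [0.4714 0.2634 0.038 ] [0.4745 0.264  0.0315]
key origin [0.4743 0.2642 0.012 ] other [0.4884 0.1692 0.012 ]
key origin [0.4742 0.2632 0.012 ] other [0.4882 0.1682 0.012 ]
head top centre [0.4603 0.2611 0.108 ]
[[487.5263 311.8404]
 [655.9714 311.7339]
 [487.5832 346.9906]
 [654.6121 346.856 ]
 [488.5554 242.7313]
 [641.4502 242.705 ]
 [488.5977 275.223 ]
 [640.3464 275.1744]]
[[129.504  251.8001]] [[120.549  206.4625]]
```

{"name": "carry_out", "arguments": {
  "targets": [
    [[16, 0, -24], [0, 0, 0]],
    [[16, 0, -24], [0, 0, 0]],
    [[16, 0, -24], [0, 0, 0]],
    [[15, 0, -25], [0, 0, 0]],
    [[0, 0, 0], [0, 0, 0]],
    [[0, 0, 0], [0, 0, 0]]
  ]
}}

```text
time_s: 7.65
tool_pos: [0.4733, 0.2655, 0.2119]
tool_rot: [-89.9, -0.1, 98.5]
force: [0.1, 0.7, -0.2]
grip_width: 0.0869
```

```bash
python3 -c "
from h import *
o=env.get_obs();print(o['qpos'],o['tool_pos'],o['tool_rot'],o['force'])
im=snap('wrist','w5');snap('scene','s5')
"
```

```text
[ 14.64219702  10.6267137  -51.62897629  97.85592401   8.40526564
  75.71014123  59.9444678 ] [0.47326726 0.26547846 0.21194261] [-89.86750018  -0.12152447  98.54521175] [ 0.08387043  0.7063637  -0.22198157]
```

View pics/w5.png

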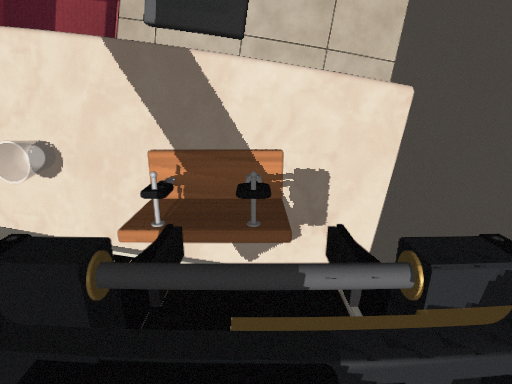

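View pics/s5.png

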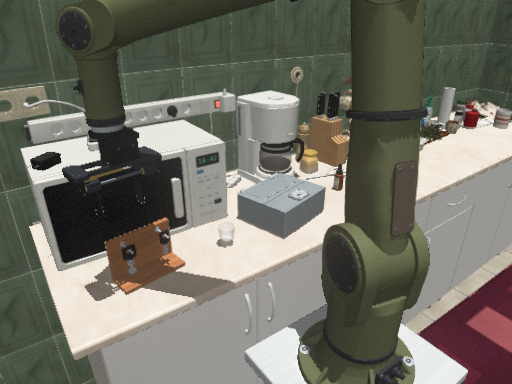

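```bash
python3 -c "
import cv2
im=cv2.imread('pics/w5.png'); cv2.imwrite('pics/w5c.png',cv2.resize(im[145:245,130:300],None,fx=4.5,fy=4.5,interpolation=cv2.INTER_CUBIC))
"
```

```text
(no output)
```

View pics/w5c.png

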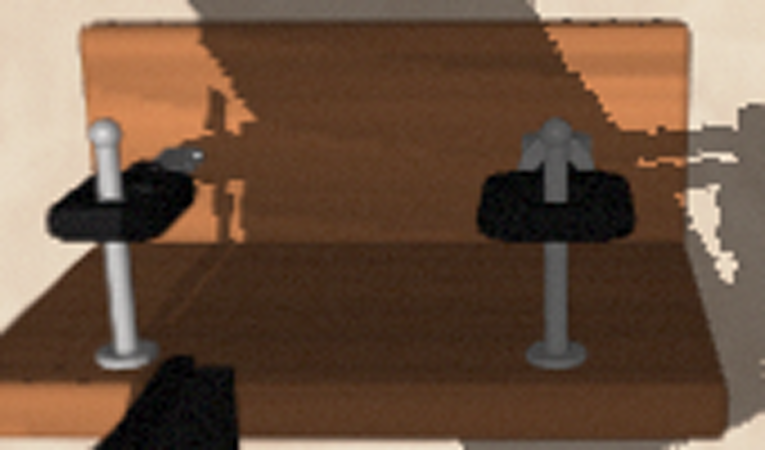

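```bash
cat >> f.py <<'E'
o5=dict(tool_pos=np.array([0.47326726,0.26547846,0.21194261]),tool_rot=np.array([-89.8675,-.1215,98.5452]))
def c5(x,y): return (130+(x+.5)/4.5-.5,145+(y+.5)/4.5-.5)
E
python3 - <<'E'
from f import *
np.set_printoptions(precision=4,suppress=True)
def corners(k,yaw):
    x=np.array([np.cos(yaw),np.sin(yaw),0]);y=np.array([-np.sin(yaw),np.cos(yaw),0])
    return [k+y*sy*.017+x*sx*.004+np.array([0,0,sz*.016]) for sz in(1,-1) for sx in(-1,1) for sy in (-1,1)]
def bb(k,yaw,o,f,off):
    q=(proj('wrist',corners(k,yaw),o)-off+.5)*f-.5
    return np.array([q[:,0].min(),q[:,0].max(),q[:,1].min(),q[:,1].max()])/f
m5=np.array([478,634,172,241])/4.5; m3=np.array([487,647,250,345])/5
def r(p):
    return np.r_[bb(p[:3],np.radians(8.4),o5,4.5,[130,145])-m5, bb(p[:3],np.radians(8.4),o3,5,[155,190])-m3]
s=least_squares(r,[.474,.263,.092]);print(s.x,s.fun)
print('bit tri',tri([ray('wrist',c3(556,178),o3),ray('wrist',c4(630,334),o4),ray('wrist',c5(557,138),o5)]))
print('ball',atz('wrist',c5(556,131),.1,o5),'base',atz('wrist',c5(556,355),.1,o5))
print('ball3',atz('wrist',c3(567,345),.1,o3))
L=tri([ray('wrist',c3(690,49),o3),ray('wrist',c4(746,206),o4),ray('wrist',c5(688,25),o5)]);R=tri([ray('wrist',c3(52,50),o3),ray('wrist',c4(122,206),o4),ray('wrist',c5(82,27),o5)]);print(L,R,np.linalg.norm(L-R))
E
```

```text
[0.4778 0.2641 0.0859] [-0.2732  0.4495 -0.1702  0.9451 -0.5615  0.3707 -1.1856  0.237 ]
bit tri [0.4739 0.2642 0.0321]
ball [0.4573 0.2609 0.1   ] base [0.5077 0.2684 0.1   ]
ball3 [0.4825 0.2651 0.1   ]
[0.4435 0.2957 0.0058] [0.4685 0.1286 0.0053] 0.16896245369227836
```

{"name": "carry_out", "arguments": {
  "targets": [
    [[-2, 10, -2], [0, 0, 0]],
    [[0, 15, 0], [0, 0, 0]],
    [[0, 15, 0], [0, 0, 0]],
    [[0, 15, 0], [0, 0, 0]],
    [[0, 15, 0], [0, 0, 0]],
    [[0, 0, 0], [0, 0, 0]]
  ],
  "jaw": 0.75
}}

```text
time_s: 8.35
tool_pos: [0.4742, 0.2617, 0.1396]
tool_rot: [-89.7, 0.1, 98.5]
force: [-0.2, 0.3, -0.6]
grip_width: 0.0656
```

```bash
python3 -c "
from h import *
o=env.get_obs();print(o['qpos'],o['tool_pos'],o['tool_rot'],o['force'],o['grip_width'])
im=snap('wrist','w6')
"
```

```text
[ 13.15367463  14.54057125 -50.59767587 103.06483654  11.97509042
  68.28890004  57.39712   ] [0.47417604 0.26165499 0.13964812] [-8.97355847e+01  5.95271132e-02  9.84615281e+01] [-0.22627192  0.33422455 -0.57253804] 0.06562230397842701
```

View pics/w6.png

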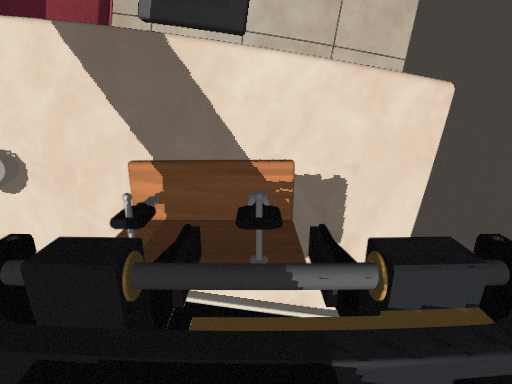

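{"name": "carry_out", "arguments": {
  "targets": [
    [[2, 13, -2], [0, 0, 0]],
    [[0, 13, 0], [0, 0, 0]],
    [[0, 13, 0], [0, 0, 0]],
    [[0, 13, 0], [0, 0, 0]],
    [[0, 12, 0], [0, 0, 0]],
    [[0, 0, 0], [0, 0, 0]],
    [[0, 0, 0], [0, 0, 0]]
  ]
}}

```text
time_s: 9.1
tool_pos: [0.4774, 0.265, 0.0783]
tool_rot: [-90.0, -0.0, 98.5]
force: [0.6, -0.3, -0.2]
grip_width: 0.0652
```

```bash
python3 -c "
from h import *
o=env.get_obs();print(o['qpos'],o['tool_pos'],o['tool_rot'],o['force'],o['grip_width'])
im=snap('wrist','w7')[:,:,::-1];cv2.imwrite('pics/w7c.png',cv2.resize(im[150:300,150:350],None,fx=4,fy=4,interpolation=cv2.INTER_CUBIC))
"
```

```text
[ 10.66998659  19.21948282 -48.95254758 106.19486999  16.32223156
  61.92775529  53.95475497] [0.47736748 0.26498849 0.07826171] [-8.99685756e+01 -2.34392355e-03  9.84575854e+01] [ 0.5830127  -0.28264889 -0.23858107] 0.06520761495792834
```

View pics/w7c.png

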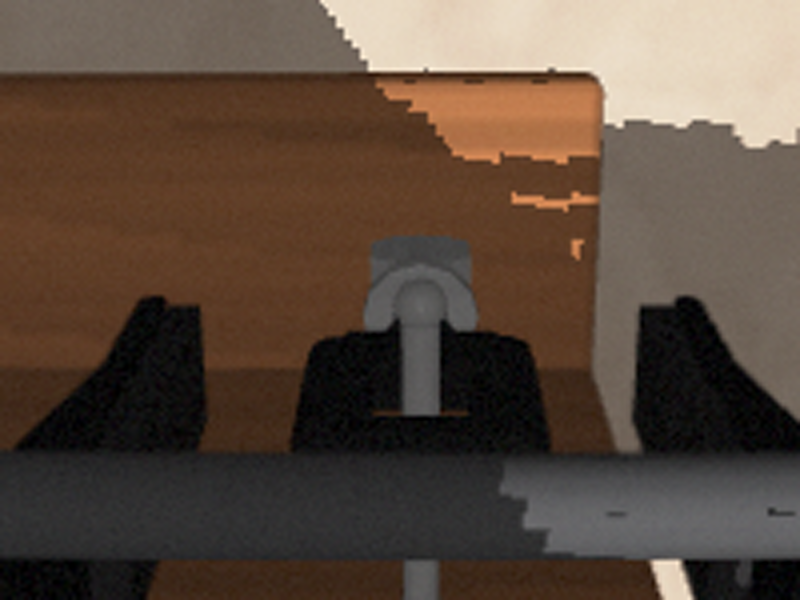

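{"name": "carry_out", "arguments": {
  "targets": [
    [[0, 3, 1.5], [0, 0, 0]],
    [[0, 0, 0], [0, 0, 0]],
    [[0, 0, 0], [0, 0, 0]]
  ]
}}

```text
time_s: 9.45
tool_pos: [0.4762, 0.2647, 0.0758]
tool_rot: [-90.0, 0.0, 98.4]
force: [-0.3, -0.2, -0.7]
grip_width: 0.0653
```

{"name": "carry_out", "arguments": {
  "targets": [
    [[0, 0, 0], [0, 0, 0]],
    [[0, 0, 0], [0, 0, 0]],
    [[0, 0, 0], [0, 0, 0]],
    [[0, 0, 0], [0, 0, 0]],
    [[0, 0, 0], [0, 0, 0]],
    [[0, 0, 0], [0, 0, 0]]
  ],
  "jaw": 0,
  "squeeze": 50
}}

```text
time_s: 10.05
tool_pos: [0.476, 0.2647, 0.0755]
tool_rot: [-90.0, 0.0, 98.4]
force: [1.1, -0.0, -0.2]
grip_width: 0.0335
```

```bash
python3 -c "
from h import *
o=env.get_obs();print(o['qpos'],o['tool_pos'],o['tool_rot'],o['force'],o['grip_width'])
im=snap('wrist','w8')[:,:,::-1];cv2.imwrite('pics/w8c.png',cv2.resize(im[150:300,150:350],None,fx=4,fy=4,interpolation=cv2.INTER_CUBIC))
"
```

```text
[ 10.63776632  19.24022596 -48.92460017 106.53209128  16.41324913
  61.56457528  53.80585273] [0.47604704 0.2646817  0.07549964] [-8.99987141e+01  4.63834861e-03  9.84413102e+01] [ 1.10236668 -0.0347128  -0.17183744] 0.03347883043467018
```

View pics/w8c.png

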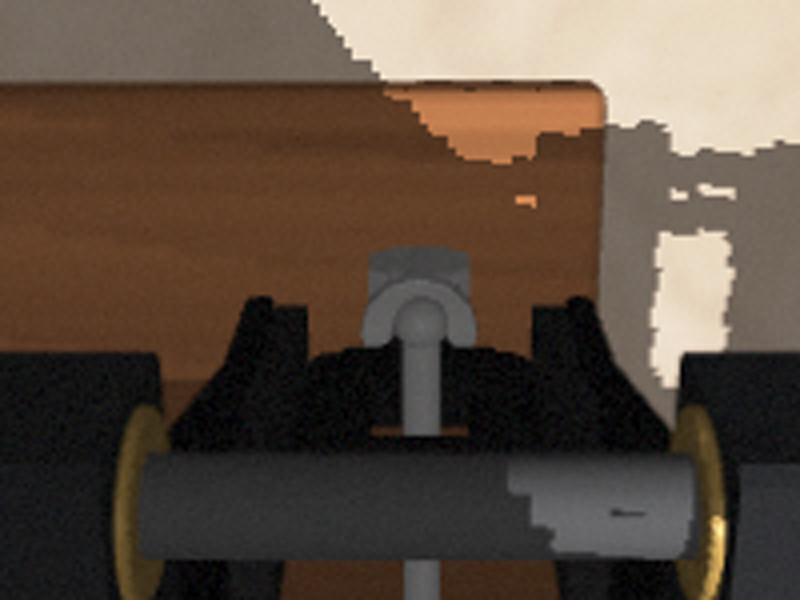

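{"name": "carry_out", "arguments": {
  "targets": [
    [[0, -4.5, 0], [0, 0, 0]],
    [[0, 0, 0], [0, 0, 0]],
    [[0, 0, 0], [0, 0, 0]]
  ]
}}

```text
time_s: 10.4
tool_pos: [0.4762, 0.2647, 0.0802]
tool_rot: [-90.0, 0.0, 98.4]
force: [-0.4, -0.1, -0.8]
grip_width: 0.0333
```

{"name": "carry_out", "arguments": {
  "targets": [
    [[0, 0, 6], [0, 0, 0]],
    [[0, 0, 8], [0, 0, 0]],
    [[0, 0, 8], [0, 0, 0]],
    [[0, 0, 8], [0, 0, 0]],
    [[0, 0, 8], [0, 0, 0]],
    [[0, 0, 8], [0, 0, 0]]
  ]
}}

```text
time_s: 11.0
tool_pos: [0.4297, 0.2577, 0.08]
tool_rot: [-90.0, 0.0, 98.5]
force: [0.1, 0.6, 0.1]
grip_width: 0.0331
```

```bash
python3 -c "
from h import *
o=env.get_obs();print(o['qpos'],o['tool_pos'],o['tool_rot'],o['force'],o['grip_width'])
im=snap('wrist','w9')[:,:,::-1];cv2.imwrite('pics/w9c.png',cv2.resize(im[150:300,150:350],None,fx=4,fy=4,interpolation=cv2.INTER_CUBIC))
"
```

```text
[ 13.21522963  13.03565879 -51.41085297 112.0632078   11.74027061
  60.25179446  55.0976048 ] [0.42972977 0.25774615 0.08001922] [-9.00035240e+01  2.17387229e-02  9.84507483e+01] [0.10750981 0.63676157 0.11394751] 0.03307634000825679
```

View pics/w9c.png

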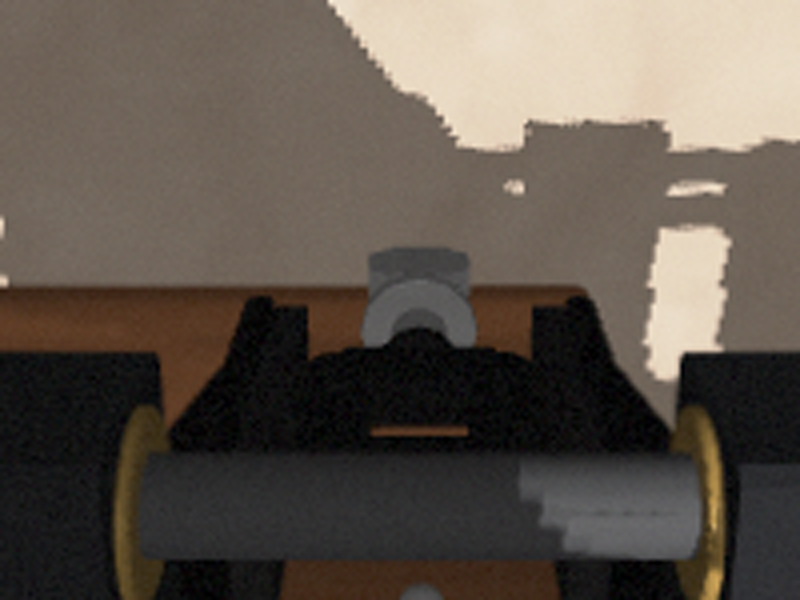

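```bash
cat >> f.py <<'E'
he=np.array(env.get_calibration('wrist')['hand_eye'])
from scipy.spatial.transform import Rotation as Ro
def ptool(P):  # tool-frame points (m) -> wrist px
    W=np.linalg.inv(he);cal=env.get_calibration('wrist');K=np.array([[cal['fx'],0,cal['cx']],[0,cal['fy'],cal['cy']],[0,0,1]])
    return cv2.projectPoints(np.array(P,float).reshape(-1,1,3),cv2.Rodrigues(W[:3,:3])[0],W[:3,3],K,np.array(cal['D']))[0].reshape(-1,2)
E
python3 - <<'E'
from f import *
np.set_printoptions(precision=1,suppress=True)
for dz in (-2,0,2):
  for dy in (-19,-16.5):
    a=np.linspace(0,2*np.pi,72)
    col=np.c_[9.5*np.cos(a),np.full(72,32+dy),dz+9.5*np.sin(a)]/1000
    q=(ptool(col)-[150,150]+.5)*4-.5
    qc=(ptool(np.c_[9.5*np.cos(a),np.full(72,28+dy),dz+9.5*np.sin(a)]/1000)-[150,150]+.5)*4-.5
    b=(ptool(np.array([[-9,46.5+dy+4,dz+2.75],[9,46.5+dy+4,dz+2.75],[-6,60.5+dy,dz+2.75],[-6,60.5+dy,dz-2.75],[9,58+dy,dz]])/1000)-[150,150]+.5)*4-.5
    h=(ptool(np.array([[-17,-16+dy,dz+4],[17,-16+dy,dz+4],[-17,16+dy,dz+4],[17,16+dy,dz+4],[6.5,3.5+dy,dz+4]])/1000)-[150,150]+.5)*4-.5
    print(dz,dy,'collar under x',q[:,0].min(),q[:,0].max(),'top',q[:,1].min(),'upper top',qc[:,1].min(),'x',qc[:,0].min(),qc[:,0].max());print(b.ravel(),h.ravel())
E
```

```text
-2 -19 collar under x 368.3874710259046 485.5785783331612 top 290.6939191910891 upper top 300.52709244475795 x 367.3799773587159 486.94382972074936
[375.2 285.8 477.3 285.8 393.4 265.2 393.5 292.8 475.1 284.2] [291.2 482.5 568.4 482.3 313.1 366.5 542.4 366.4 475.6 406.8]
-2 -16.5 collar under x 368.9973650195112 484.75209354773165 top 284.74692977665575 upper top 294.33457455781013 x 368.01431641397585 486.0842436192454
[375.7 280.5 476.6 280.5 393.6 260.3 393.8 287.7 474.5 279. ] [293.2 471.7 566.  471.5 314.5 359.1 540.8 359.  474.7 398.3]
0 -19 collar under x 368.2242958454034 485.791393796213 top 279.0393683564889 upper top 288.66483791494284 x 367.2095574975684 487.1662566607474
[375.1 275.3 477.5 275.2 393.3 255.  393.5 282.8 475.3 274. ] [290.6 468.2 569.  468.  312.7 354.2 542.9 354.1 475.8 393.8]
0 -16.5 collar under x 368.83848788064824 484.95920841864427 top 273.2187792925897 upper top 282.6029343437393 x 367.84847902829813 486.30059063170506
[375.6 270.  476.8 270.  393.6 250.2 393.7 277.8 474.7 268.9] [292.7 457.6 566.6 457.4 314.2 347.  541.2 346.9 474.9 385.4]
2 -19 collar under x 368.0607216305332 486.00473322729636 top 267.30877804966394 upper top 276.72318255504683 x 367.0387027244092 487.3892549286784
[374.9 264.6 477.6 264.6 393.2 244.8 393.4 272.8 475.4 263.7] [290.  453.8 569.7 453.5 312.4 341.9 543.3 341.8 476.  380.7]
2 -16.5 collar under x 368.67923233453143 485.1668200377949 top 261.6165858352614 upper top 270.7940188858822 x 367.6822295854869 486.5174788005877
[375.4 259.5 477.  259.5 393.5 240.1 393.7 267.8 474.8 258.8] [292.1 443.4 567.3 443.2 313.8 334.8 541.6 334.6 475.2 372.5]
```

{"name": "carry_out", "arguments": {
  "targets": [
    [[0, 0, 8], [0, 0, 0]],
    [[0, 0, 7], [0, 0, 0]],
    [[0, -20, 0], [0, 0, 0]],
    [[0, -20, 0], [0, 0, 0]],
    [[0, -20, 0], [0, 0, 0]],
    [[0, -20, 0], [0, 0, 0]],
    [[0, -20, 0], [0, 0, 0]],
    [[0, -20, 0], [0, 0, 0]]
  ]
}}

```text
time_s: 11.85
tool_pos: [0.4153, 0.2558, 0.2008]
tool_rot: [-90.0, 0.0, 98.5]
force: [0.2, 0.3, -0.7]
grip_width: 0.0331
```

{"name": "carry_out", "arguments": {
  "targets": [
    [[-26, 0, -2], [0, 0, 0]],
    [[-26, 0, -2], [0, 0, 0]],
    [[-26, 0, -2], [0, 0, 0]],
    [[-26, 0, -2], [0, 0, 0]],
    [[-26, 0, -2], [0, 0, 0]],
    [[-26, 0, -2], [0, 0, 0]],
    [[-26, 0, -2], [0, 0, 0]],
    [[-26, 0, -2], [0, 0, 0]],
    [[-26, 0, -1], [0, 0, 0]],
    [[-26, 0, -1], [0, 0, 0]]
  ]
}}

```text
time_s: 12.85
tool_pos: [0.4715, 0.0004, 0.2]
tool_rot: [-90.0, 0.0, 98.5]
force: [0.3, 0.4, 0.3]
grip_width: 0.0331
```

{"name": "carry_out", "arguments": {
  "targets": [
    [[-26, 0, 4], [0, 0, 0]],
    [[-26, 0, 4], [0, 0, 0]],
    [[-26, 0, 4], [0, 0, 0]],
    [[-26, 0, 4], [0, 0, 0]],
    [[-26, 0, 4], [0, 0, 0]],
    [[-26, 0, 4], [0, 0, 0]],
    [[-26, 0, 4], [0, 0, 0]],
    [[-26, 0, 4], [0, 0, 0]],
    [[-26, 0, 4], [0, 0, 0]],
    [[-20, 0, 4], [0, 0, 0]],
    [[0, 0, 0], [0, -5.4, 0]],
    [[0, 0, 0], [0, 0, 0]]
  ]
}}

```text
time_s: 14.05
tool_pos: [0.4691, -0.2562, 0.1998]
tool_rot: [-90.0, -0.0, 103.8]
force: [-0.3, 0.2, -0.8]
grip_width: 0.0339
```

```bash
python3 -c "
from h import *
o=env.get_obs();print(o['qpos'],o['tool_pos'],o['tool_rot'],o['force'],o['grip_width'])
im=snap('wrist','w10');snap('scene','s10')
"
```

```text
[ 47.04416378   6.27788209 -22.6628434  100.69887094   2.4784572
  73.54279648 127.592537  ] [ 0.46908191 -0.25620076  0.19979873] [-9.00049362e+01 -4.44374814e-02  1.03792482e+02] [-0.26450418  0.24407742 -0.78970622] 0.033859734834897834
```

View pics/w10.png

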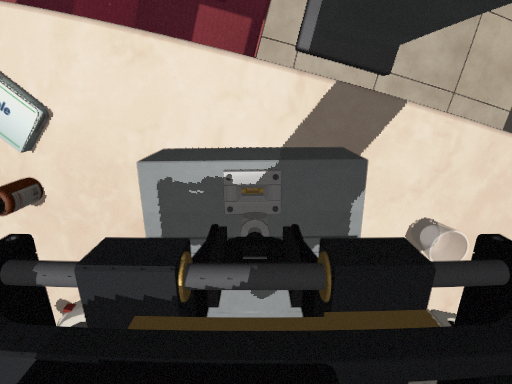

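View pics/s10.png

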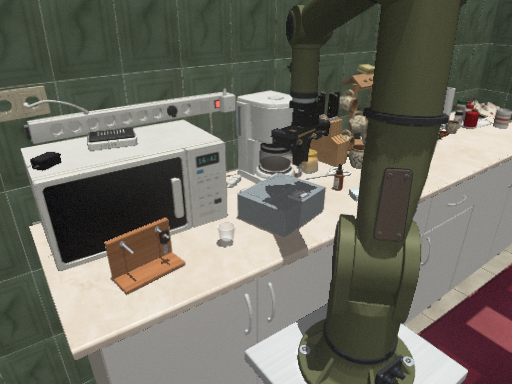

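Good view: lock plate at (251,191), key at (254,230); the other key still hangs on its hook. I'll measure the safe's yaw and the keyhole in this view.

```bash
python3 -c "
import cv2
im=cv2.imread('pics/w10.png'); cv2.imwrite('pics/w10c.png',cv2.resize(im[140:260,180:320],None,fx=5,fy=5,interpolation=cv2.INTER_CUBIC))
cv2.imwrite('pics/w10d.png',cv2.resize(im[140:250,130:375],None,fx=3.2,fy=3.2,interpolation=cv2.INTER_CUBIC))
"
```

```text
(no output)
```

View pics/w10c.png

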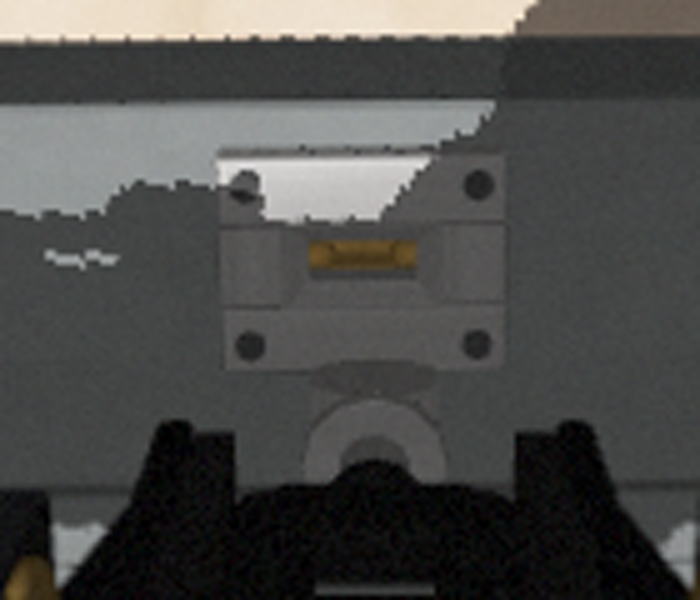

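View pics/w10d.png

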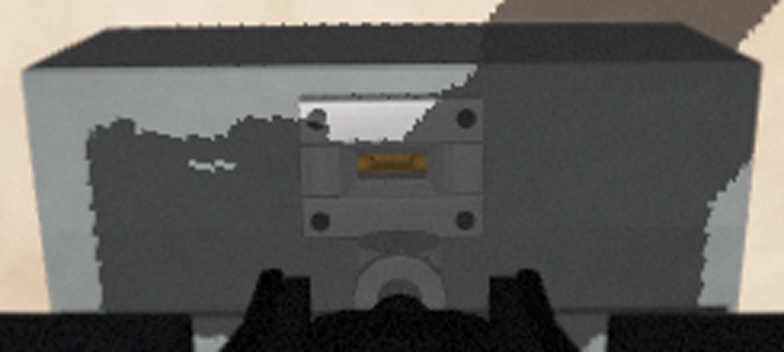

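```bash
cat >> f.py <<'E'
o10=dict(tool_pos=np.array([0.46908191,-0.25620076,0.19979873]),tool_rot=np.array([-90.0049,-.0444,103.7925]))
def c10(x,y): return (180+(x+.5)/5-.5,140+(y+.5)/5-.5)
def c10d(x,y): return (130+(x+.5)/3.2-.5,140+(y+.5)/3.2-.5)
E
python3 - <<'E'
from f import *
np.set_printoptions(precision=4,suppress=True)
print('key collar x=0 pred',(ptool([0,.0155,.0])-[180,140]+.5)*5)
yawl=lambda a,b: np.degrees(np.arctan2(b[1]-a[1],b[0]-a[0]))
A=lambda x,y,z=.098:atz('wrist',c10(x,y),z,o10)
s=[A(244,186),A(479,185),A(250,346),A(477,344)]
print(np.array(s),np.mean(s,0)); print(yawl(s[1],s[0])+90+0,yawl(s[3],s[2])+90, yawl(s[1],s[3]),yawl(s[0],s[2]))
p=[A(218,155),A(505,152),A(505,368),A(222,370)]
print(np.mean(p,0),[np.linalg.norm(p[i]-p[i-1]) for i in range(4)],yawl(p[1],p[0])+90,yawl(p[2],p[3])+90)
D=[atz('wrist',c10d(*q),.09,o10) for q in [(25,71),(761,62)]];print('deck',np.linalg.norm(D[0]-D[1]),yawl(D[1],D[0])+90)
E=[atz('wrist',c10(*q),.098,o10) for q in [(309,262),(417,260)]];print('slot',E,yawl(E[1],E[0])+90)
print('centre',A(363,262),A(363,262,.0949), 'funnel')
# with calibr.: tool frame offset
R=Ro.from_euler('xyz',o10['tool_rot'],degrees=True).as_matrix()
print('tool',R.T@(A(363,262)-o10['tool_pos'])*1000)
print('tri view1/10',tri([ray('wrist',c1(380,210),o1),ray('wrist',c10(363,262),o10)]))
E
```

```text
key collar x=0 pred [[383.6564 460.5077]]
[[ 0.4597 -0.2842  0.098 ]
 [ 0.4492 -0.2423  0.098 ]
 [ 0.4899 -0.2764  0.098 ]
 [ 0.4793 -0.2347  0.098 ]] [ 0.4695 -0.2594  0.098 ]
14.016244337650974 14.297088305501205 14.26415398308544 14.42652427262615
[ 0.469  -0.2595  0.098 ] [np.float64(0.04191125284892409), np.float64(0.05240347695288501), np.float64(0.04208082287060187), np.float64(0.05399051173913381)] 14.378417857062587 14.192441674036743
deck 0.21640115661325468 14.478450046375201
slot [array([ 0.471 , -0.2693,  0.098 ]), array([ 0.4659, -0.2498,  0.098 ])] 14.870872830845784
centre [ 0.4687 -0.2595  0.098 ] [ 0.4696 -0.2593  0.0949] funnel
tool [ -3.1813 101.7962   1.2139]
tri view1/10 [ 0.4699 -0.2591  0.0938]
```

{"name": "carry_out", "arguments": {
  "targets": [
    [[-1.8, 10, 1], [0, -0.4, 0]],
    [[0, 10, 0], [0, 0, 0]],
    [[0, 10, 0], [0, 0, 0]],
    [[0, 10, 0], [0, 0, 0]],
    [[0, 5, 0], [0, 0, 0]],
    [[0, 0, 0], [0, 0, 0]],
    [[0, 0, 0], [0, 0, 0]]
  ]
}}

```text
time_s: 14.85
tool_pos: [0.469, -0.258, 0.1551]
tool_rot: [-90.0, 0.0, 104.2]
force: [-0.7, -0.2, -0.9]
grip_width: 0.0333
```

```bash
python3 -c "
from h import *
o=env.get_obs();print(o['qpos'],o['tool_pos'],o['tool_rot'],o['force'],o['grip_width'])
im=snap('wrist','w11')[:,:,::-1]
cv2.imwrite('pics/w11c.png',cv2.resize(im[170:260,195:315],None,fx=6,fy=6,interpolation=cv2.INTER_CUBIC))
"
```

```text
[ 46.87090372   8.28606708 -22.62517423 103.87605396   3.41765119
  68.49350834 127.44882283] [ 0.46900989 -0.25795938  0.15510873] [-9.00062194e+01  6.59739839e-03  1.04244099e+02] [-0.65929761 -0.24379608 -0.93559148] 0.03327507657959895
```

View pics/w11c.png

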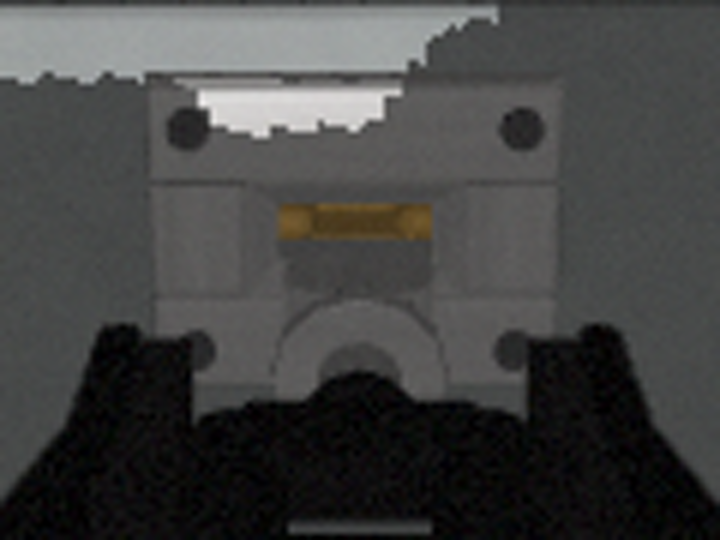

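```bash
python3 - <<'E'
from f import *
np.set_printoptions(precision=2,suppress=True)
for dz in (-1,0,1): print(dz,ptool([[0,.044,(dz+2.75)/1000],[0,.0155,(dz+9.5)/1000],[-.0095,.0155,dz/1000],[.0095,.0155,dz/1000]]).ravel())
c=lambda x,y:(195+(x+.5)/6-.5,170+(y+.5)/6-.5)
o=env.get_obs();R=Ro.from_euler('xyz',o['tool_rot'],degrees=True).as_matrix()
for q in [(355.5,239),(355.5,183),(355.5,298),(355,80),(187,129),(521,129),(200,350),(514,350)]: print(q,R.T@(atz('wrist',c(*q),.098,o)-o['tool_pos'])*1000)
print('collar top px', 170+300/6, 'collar x',195+275/6,195+446/6)
E
```

```text
-1 [255.97 213.59 256.24 219.54 241.72 233.01 270.71 233.  ]
0 [255.97 212.33 256.25 218.1  241.7  231.62 270.73 231.6 ]
1 [255.97 211.07 256.25 216.65 241.68 230.21 270.76 230.2 ]
(355.5, 239) [-1.61 57.43  0.15]
(355.5, 183) [-1.6  57.43  7.91]
(355.5, 298) [-1.61 57.44 -8.19]
(355, 80) [-1.66 57.42 21.79]
(187, 129) [-23.36  57.44  15.25]
(521, 129) [19.78 57.41 15.25]
(200, 350) [-22.51  57.45 -15.72]
(514, 350) [ 19.68  57.43 -15.72]
collar top px 220.0 collar x 240.83333333333334 269.3333333333333
```

{"name": "carry_out", "arguments": {
  "targets": [
    [[-0.6, 3, 0], [0, 0, 0]],
    [[0, 3, 0], [0, 0, 0]],
    [[0, 3, 0], [0, 0, 0]],
    [[0, 2, 0], [0, 0, 0]],
    [[0, 0, 0], [0, 0, 0]]
  ]
}}

```text
time_s: 15.4
tool_pos: [0.4687, -0.2584, 0.1436]
tool_rot: [-90.0, -0.0, 104.2]
force: [-1.0, 0.3, -0.3]
grip_width: 0.0328
```

```bash
python3 -c "
from h import *
o=env.get_obs();print(o['tool_pos'],o['tool_rot'],o['force'],o['grip_width'])
im=snap('wrist','w12')[:,:,::-1]
cv2.imwrite('pics/w12c.png',cv2.resize(im[170:260,195:315],None,fx=6,fy=6,interpolation=cv2.INTER_CUBIC))
"
```

```text
[ 0.46873983 -0.25836493  0.14358527] [-8.99666762e+01 -3.08892042e-02  1.04242693e+02] [-1.00495382  0.25027473 -0.28440954] 0.032791076563977714
```

View pics/w12c.png

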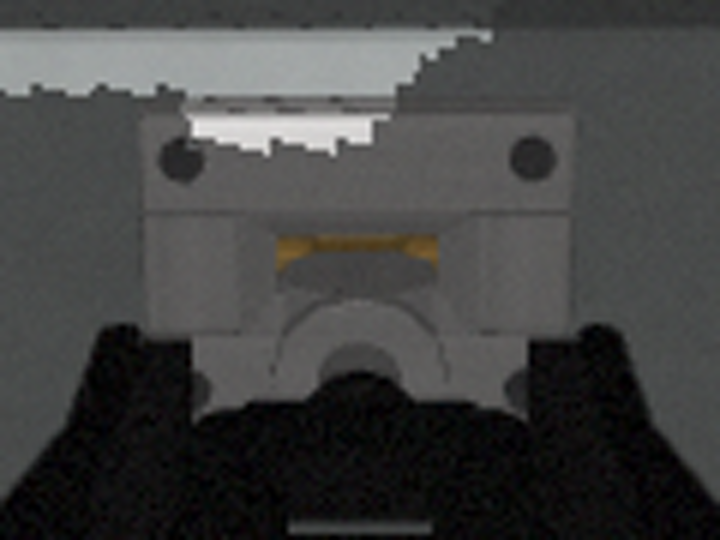

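{"name": "carry_out", "arguments": {
  "targets": [
    [[0, 2, 0], [0, 0, 0]],
    [[0, 2, 0], [0, 0, 0]],
    [[0, 1, 0], [0, 0, 0]],
    [[0, 0, 0], [0, 0, 0]]
  ]
}}

```text
time_s: 15.85
tool_pos: [0.4689, -0.2584, 0.1388]
tool_rot: [-90.0, -0.0, 104.2]
force: [-0.3, -0.1, -0.6]
grip_width: 0.0337
```

{"name": "carry_out", "arguments": {
  "targets": [
    [[0, 1.5, 0], [0, 0, 0]],
    [[0, 0, 0], [0, 0, 0]],
    [[0, 0, 0], [0, 0, 0]]
  ]
}}

```text
time_s: 16.15
tool_pos: [0.469, -0.2585, 0.1375]
tool_rot: [-90.0, 0.0, 104.2]
force: [0.0, -0.2, -0.1]
grip_width: 0.0336
```

{"name": "carry_out", "arguments": {
  "targets": [
    [[0, 1, 0], [0, 0, 0]],
    [[0, 0, 0], [0, 0, 0]],
    [[0, 0, 0], [0, 0, 0]]
  ]
}}

```text
time_s: 16.45
tool_pos: [0.4691, -0.2585, 0.1366]
tool_rot: [-90.0, 0.0, 104.2]
force: [-0.2, 0.0, -1.9]
grip_width: 0.033
```

{"name": "carry_out", "arguments": {
  "targets": [
    [[0, 1, 0], [0, 0, 0]],
    [[0, 0, 0], [0, 0, 0]],
    [[0, 0, 0], [0, 0, 0]]
  ]
}}

```text
time_s: 16.75
tool_pos: [0.4691, -0.2585, 0.1356]
tool_rot: [-90.0, 0.0, 104.2]
force: [-0.1, 0.1, -0.5]
grip_width: 0.0332
```

{"name": "carry_out", "arguments": {
  "targets": [
    [[0, 1, 0], [0, 0, 0]],
    [[0, 0, 0], [0, 0, 0]],
    [[0, 0, 0], [0, 0, 0]]
  ]
}}

```text
time_s: 17.05
tool_pos: [0.4691, -0.2585, 0.1345]
tool_rot: [-90.0, 0.0, 104.2]
force: [0.8, -0.1, -0.8]
grip_width: 0.0334
```

{"name": "carry_out", "arguments": {
  "targets": [
    [[0, 0.7, 0], [0, 0, 0]],
    [[0, 0, 0], [0, 0, 0]]
  ]
}}

```text
time_s: 17.25
tool_pos: [0.4692, -0.2586, 0.1341]
tool_rot: [-90.0, 0.0, 104.2]
force: [-0.2, -0.2, 1.0]
grip_width: 0.0334
```

{"name": "carry_out", "arguments": {
  "targets": [
    [[0, 0.7, 0], [0, 0, 0]],
    [[0, 0, 0], [0, 0, 0]]
  ]
}}

```text
time_s: 17.45
tool_pos: [0.4694, -0.2586, 0.1339]
tool_rot: [-90.0, 0.0, 104.2]
force: [-1.0, -0.1, 5.3]
grip_width: 0.0332
```

{"name": "carry_out", "arguments": {
  "targets": [
    [[0, 0.6, 0], [0, 3, 0]],
    [[0, 0, 0], [0, 3, 0]],
    [[0, 0, 0], [0, -5, 0]],
    [[0, 0, 0], [0, -6, 0]],
    [[0, 0, 0], [0, 5, 0]]
  ]
}}

```text
time_s: 17.95
tool_pos: [0.4699, -0.2585, 0.1337]
tool_rot: [-90.1, 0.1, 104.3]
force: [0.7, 1.2, 6.8]
grip_width: 0.0331
```

```bash
python3 -c "
from h import *
o=env.get_obs();print(o['tool_pos'],o['tool_rot'],o['force'],o['wrist_torque'],o['grip_width'])
im=snap('wrist','w13')[:,:,::-1]
cv2.imwrite('pics/w13c.png',cv2.resize(im[170:260,195:315],None,fx=6,fy=6,interpolation=cv2.INTER_CUBIC))
"
```

```text
[ 0.46988164 -0.25846455  0.13370156] [-9.00907493e+01  5.91765572e-02  1.04311016e+02] [0.70568473 1.18232765 6.78587724] [ 0.51980846 -0.21829781  0.04584939] 0.033128750093901746
```

View pics/w13c.png

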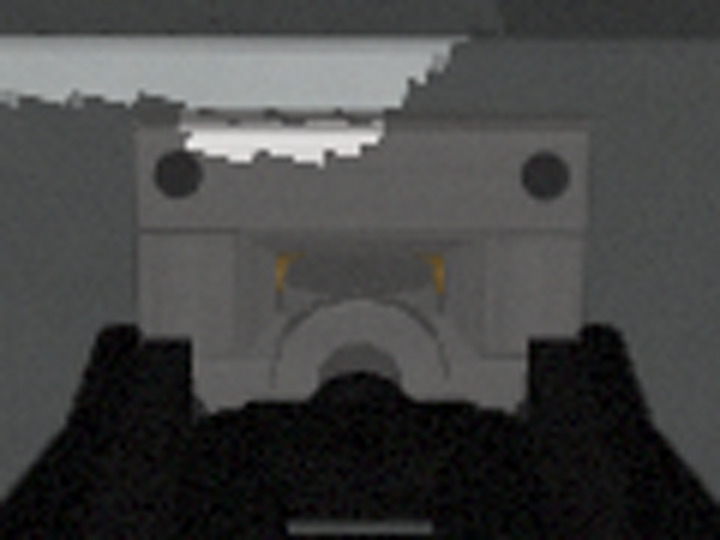

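{"name": "carry_out", "arguments": {
  "targets": [
    [[0, 0.8, 0], [0, 4, 0]],
    [[0, 0, 0], [0, 3, 0]],
    [[0, 0, 0], [0, -7, 0]],
    [[0, 0, 0], [0, -6, 0]],
    [[0, 0, 0], [0, 6, 0]]
  ]
}}

```text
time_s: 18.5
tool_pos: [0.4702, -0.2584, 0.1335]
tool_rot: [-90.1, 0.1, 104.3]
force: [1.4, 1.7, 8.3]
grip_width: 0.0332
```

{"name": "carry_out", "arguments": {
  "targets": [
    [[0, 0.5, 0], [0, 6, 0]],
    [[0, 0, 0], [0, 0, 0]],
    [[0, 0, 0], [0, -6, 0]],
    [[0, 0, 0], [0, -6, 0]],
    [[0, 0, 0], [0, 0, 0]],
    [[0, 0, 0], [0, 6, 0]]
  ]
}}

```text
time_s: 19.1
tool_pos: [0.4706, -0.2585, 0.1334]
tool_rot: [-90.2, 0.1, 104.2]
force: [0.2, 1.9, 9.4]
grip_width: 0.0331
```

{"name": "carry_out", "arguments": {
  "targets": [
    [[0, 0, 1.5], [0, 6, 0]],
    [[0, 0, 0], [0, 0, 0]],
    [[0, 0.4, 0], [0, -6, 0]],
    [[0, 0, 0], [0, -6, 0]],
    [[0, 0, 0], [0, 0, 0]],
    [[0, 0, 0], [0, 6, 0]]
  ]
}}

```text
time_s: 19.7
tool_pos: [0.4699, -0.2588, 0.1332]
tool_rot: [-90.2, 0.1, 104.2]
force: [0.7, 2.1, 10.3]
grip_width: 0.0334
```

```bash
python3 -c "
from h import *
o=env.get_obs();print(o['tool_pos'],o['tool_rot'],o['force'],o['wrist_torque'],o['grip_width'])
im=snap('wrist','w14')[:,:,::-1]
cv2.imwrite('pics/w14c.png',cv2.resize(im[170:260,195:315],None,fx=6,fy=6,interpolation=cv2.INTER_CUBIC))
"
```

```text
[ 0.46992729 -0.25877837  0.13323673] [-90.24915009   0.14608132 104.172492  ] [ 0.71116473  2.06827063 10.29067192] [ 0.64365289 -0.51264401  0.05021609] 0.033373296981083087
```

View pics/w14c.png

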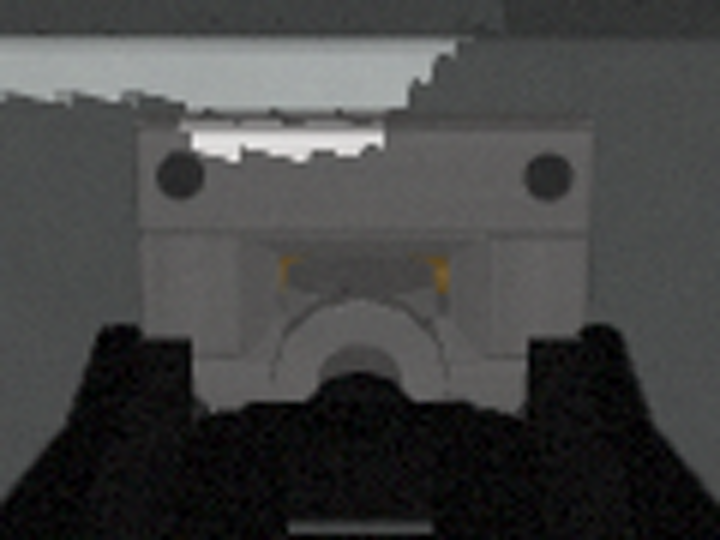

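{"name": "carry_out", "arguments": {
  "targets": [
    [[0.6, 0.6, 0.3], [0, 6, 0]],
    [[0, 0, 0], [0, 1, 0]]
  ]
}}

```text
time_s: 19.95
tool_pos: [0.4695, -0.2588, 0.133]
tool_rot: [-90.3, 0.2, 97.1]
force: [0.2, 1.9, 12.9]
grip_width: 0.0332
```

{"name": "carry_out", "arguments": {
  "targets": [
    [[0, 0, 0], [0, -7, 0]],
    [[0, 0, 0], [0, -7, 0]],
    [[0, 0, 0], [0, 0, 0]]
  ]
}}

```text
time_s: 20.25
tool_pos: [0.4696, -0.2588, 0.133]
tool_rot: [-90.2, 0.2, 111.4]
force: [1.9, 0.7, 10.5]
grip_width: 0.0333
```

{"name": "carry_out", "arguments": {
  "targets": [
    [[0, 0, 0], [0, 7, 0]],
    [[0, 0, 0], [0, 0, 0]]
  ]
}}

```text
time_s: 20.45
tool_pos: [0.4692, -0.259, 0.133]
tool_rot: [-90.2, 0.2, 104.1]
force: [-0.7, 1.8, 11.7]
grip_width: 0.0337
```

{"name": "carry_out", "arguments": {
  "targets": [
    [[0, 0.8, 0], [0, 5.5, 0]],
    [[0, 0, 0], [0, -5.5, 0]],
    [[0, 0, 0], [0, -5.5, 0]],
    [[0, 0, 0], [0, 5.5, 0]],
    [[0, 0, 0], [0, 5.5, 0]],
    [[0, 0, 0], [0, -5.5, 0]],
    [[0, 0, 0], [0, -5.5, 0]],
    [[0, 0, 0], [0, 5.5, 0]]
  ]
}}

```text
time_s: 21.25
tool_pos: [0.4695, -0.2593, 0.1326]
tool_rot: [-90.2, 0.2, 104.3]
force: [-0.0, 0.4, 13.8]
grip_width: 0.033
```

{"name": "carry_out", "arguments": {
  "targets": [
    [[0, 0.7, 0], [0, 5.5, 0]],
    [[0, 0, 0], [0, -5.5, 0]],
    [[0, 0, 0], [0, -5.5, 0]],
    [[0, 0, 0], [0, 5.5, 0]],
    [[0, 0, 0], [0, 5.5, 0]],
    [[0, 0, 0], [0, -5.5, 0]],
    [[0, 0, 0], [0, -5.5, 0]],
    [[0, 0, 0], [0, 5.5, 0]],
    [[0, 0, 0], [0, 5.5, 0]],
    [[0, 0, 0], [0, -5.5, 0]],
    [[0, 0, 0], [0, -5.5, 0]],
    [[0, 0, 0], [0, 5.5, 0]]
  ]
}}

```text
time_s: 22.45
tool_pos: [0.4689, -0.2588, 0.1304]
tool_rot: [-90.2, 0.2, 104.3]
force: [1.6, 0.2, 4.9]
grip_width: 0.0333
```

{"name": "carry_out", "arguments": {
  "targets": [
    [[0, 0.8, 0], [0, 5.5, 0]],
    [[0, 0, 0], [0, -5.5, 0]],
    [[0, 0, 0], [0, -5.5, 0]],
    [[0, 0, 0], [0, 5.5, 0]],
    [[0, 0.6, 0], [0, 5.5, 0]],
    [[0, 0, 0], [0, -5.5, 0]],
    [[0, 0, 0], [0, -5.5, 0]],
    [[0, 0, 0], [0, 5.5, 0]]
  ]
}}

```text
time_s: 23.25
tool_pos: [0.4687, -0.2587, 0.1279]
tool_rot: [-90.2, 0.1, 104.3]
force: [3.1, -0.6, 0.6]
grip_width: 0.0331
```

{"name": "carry_out", "arguments": {
  "targets": [
    [[0, 0.8, -0.7], [0, 5, 0]],
    [[0, 0.5, 0], [0, -5, 0]],
    [[0, 0, 0], [0, -5, 0]],
    [[0, 0, 0], [0, 5, 0]],
    [[0, 0.6, 0], [0, 5, 0]],
    [[0, 0, 0], [0, -5, 0]],
    [[0, 0.6, 0], [0, -5, 0]],
    [[0, 0, 0], [0, 5, 0]]
  ]
}}

```text
time_s: 24.05
tool_pos: [0.4689, -0.2587, 0.1252]
tool_rot: [-90.1, 0.1, 104.3]
force: [2.2, -1.3, 0.5]
grip_width: 0.0335
```

{"name": "carry_out", "arguments": {
  "targets": [
    [[-0.2, 1, -0.4], [0, 0, 0]],
    [[0, 1, 0], [0, 0, 0]],
    [[0, 1, 0], [0, 0, 0]],
    [[0, 0, 0], [0, 0, 0]]
  ]
}}

```text
time_s: 24.45
tool_pos: [0.4687, -0.2581, 0.1216]
tool_rot: [-90.0, 0.0, 104.3]
force: [2.9, -0.1, -1.2]
grip_width: 0.0333
```

{"name": "carry_out", "arguments": {
  "targets": [
    [[0, 1, 0], [0, 0, 0]],
    [[0, 1, 0], [0, 0, 0]],
    [[0, 1, 0], [0, 0, 0]],
    [[0, 0, 0], [0, 0, 0]]
  ]
}}

```text
time_s: 24.85
tool_pos: [0.4686, -0.2581, 0.1188]
tool_rot: [-90.0, 0.0, 104.3]
force: [4.9, -0.4, -0.4]
grip_width: 0.0331
```

{"name": "carry_out", "arguments": {
  "targets": [
    [[0, 0, -0.8], [0, 0, 0]],
    [[0, 1, 0], [0, 0, 0]],
    [[0, 1, 0], [0, 0, 0]],
    [[0, 1, 0], [0, 0, 0]],
    [[0, 0, 0], [0, 0, 0]]
  ]
}}

```text
time_s: 25.35
tool_pos: [0.4689, -0.2581, 0.1158]
tool_rot: [-90.0, -0.0, 104.2]
force: [1.4, -0.4, 3.1]
grip_width: 0.0337
```

```bash
python3 -c "
from h import *
o=env.get_obs();print(o['tool_pos'],o['tool_rot'],o['force'],o['wrist_torque'],o['qpos'])
im=snap('wrist','w15')[:,:,::-1]
cv2.imwrite('pics/w15c.png',cv2.resize(im[170:260,195:315],None,fx=6,fy=6,interpolation=cv2.INTER_CUBIC))
"
```

```text
[ 0.46892098 -0.25806968  0.11582978] [-8.99878828e+01 -6.35046773e-04  1.04242819e+02] [ 1.43163357 -0.36197898  3.12348053] [ 0.29802588 -0.63698275 -0.03065552] [ 46.49289763  10.41839205 -22.47541593 106.35084569   4.41598519
  64.08357295 126.66095574]
```

View pics/w15c.png

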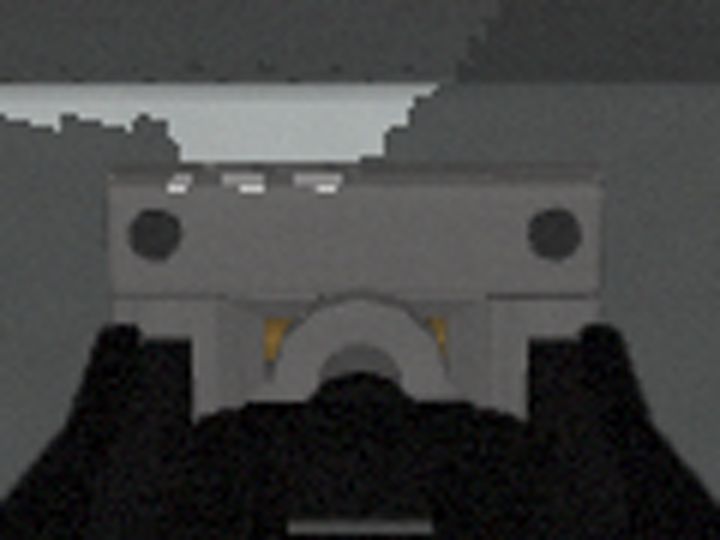

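{"name": "carry_out", "arguments": {
  "targets": [
    [[0, 0.8, -0.2], [0, 0, 0]],
    [[0, 0.7, 0], [0, 0, 0]],
    [[0, 0, 0], [0, 0, 0]]
  ]
}}

```text
time_s: 25.7
tool_pos: [0.469, -0.2581, 0.1142]
tool_rot: [-90.0, -0.0, 104.2]
force: [1.0, 1.1, 3.3]
grip_width: 0.0333
```

{"name": "carry_out", "arguments": {
  "targets": [
    [[0, 0.7, 0], [0, 0, 0]],
    [[0, 0, 0], [0, 0, 0]]
  ]
}}

```text
time_s: 25.9
tool_pos: [0.4691, -0.258, 0.1136]
tool_rot: [-90.0, -0.0, 104.2]
force: [0.9, 0.9, 3.0]
grip_width: 0.0333
```

{"name": "carry_out", "arguments": {
  "targets": [
    [[0, 0.7, 0], [0, 0, 0]],
    [[0, 0, 0], [0, 0, 0]]
  ]
}}

```text
time_s: 26.1
tool_pos: [0.4692, -0.2581, 0.1134]
tool_rot: [-90.0, 0.0, 104.2]
force: [-0.4, 1.7, 6.3]
grip_width: 0.0331
```

{"name": "carry_out", "arguments": {
  "targets": [
    [[0, 0.5, 0], [0, 0, 0]],
    [[0, 0, 0], [0, 5, 0]],
    [[0, 0, 0], [0, 5, 0]],
    [[0, 0, 0], [0, 5, 0]],
    [[0, 0, 0], [0, 5, 0]],
    [[0, 0, 0], [0, 5, 0]]
  ]
}}

```text
time_s: 26.7
tool_pos: [0.4698, -0.2584, 0.1134]
tool_rot: [-90.1, 0.0, 79.1]
force: [0.5, 1.1, 7.5]
grip_width: 0.0336
```

```bash
python3 -c "
from h import *
o=env.get_obs();print(o['tool_pos'],o['tool_rot'],o['force'],o['wrist_torque'],o['qpos'])
im=snap('wrist','w16')[:,:,::-1]
cv2.imwrite('pics/w16c.png',cv2.resize(im[150:280,155:355],None,fx=4,fy=4,interpolation=cv2.INTER_CUBIC))
"
```

```text
[ 0.46984287 -0.25836171  0.11340613] [-9.00843122e+01  4.70424144e-02  7.90606533e+01] [0.48895199 1.06410822 7.45965463] [ 0.34468436 -0.30899619  0.0949219 ] [ 44.32846837  10.39095665 -20.13496297 106.52833602   4.00142302
  63.66560092 101.78688897]
```

View pics/w16c.png

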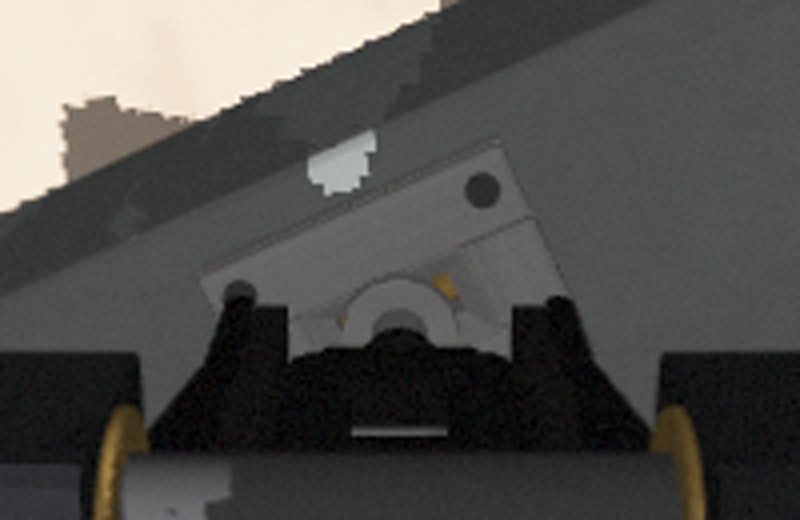

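{"name": "carry_out", "arguments": {
  "targets": [
    [[0, 0, 0], [0, 5, 0]],
    [[0, 0, 0], [0, 5, 0]],
    [[0, 0, 0], [0, 5, 0]],
    [[0, 0, 0], [0, 5, 0]],
    [[0, 0, 0], [0, 5, 0]],
    [[0, 0, 0], [0, 5, 0]],
    [[0, 0, 0], [0, 0, 0]]
  ]
}}

```text
time_s: 27.45
tool_pos: [0.4699, -0.2583, 0.1134]
tool_rot: [-90.1, -0.0, 49.2]
force: [1.8, -0.4, 7.7]
grip_width: 0.0336
```

{"name": "carry_out", "arguments": {
  "targets": [
    [[0, 0, 0], [0, 5, 0]],
    [[0, 0, 0], [0, 5, 0]],
    [[0, 0, 0], [0, 5, 0]],
    [[0, 0, 0], [0, 5, 0]],
    [[0, 0, 0], [0, 5, 0]],
    [[0, 0, 0], [0, 0, 0]]
  ]
}}

```text
time_s: 28.05
tool_pos: [0.4699, -0.2583, 0.1134]
tool_rot: [-90.1, -0.0, 24.2]
force: [1.4, 0.8, 6.9]
grip_width: 0.0339
```

```bash
python3 -c "
from h import *
o=env.get_obs();print(o['tool_pos'],o['tool_rot'],o['force'],o['wrist_torque'],o['qpos'])
im=snap('wrist','w17')[:,:,::-1]
cv2.imwrite('pics/w17c.png',cv2.resize(im[150:280,155:355],None,fx=4,fy=4,interpolation=cv2.INTER_CUBIC))
"
```

```text
[ 0.46993088 -0.25825048  0.11338219] [-9.00883604e+01 -4.99396410e-02  2.41747614e+01] [1.41543429 0.7685306  6.90806177] [ 0.37052527 -0.36296122  0.1785234 ] [ 39.85901158  10.01974482 -15.2243709  106.68854549   2.94726958
  63.56726533  47.72269376]
```

View pics/w17c.png

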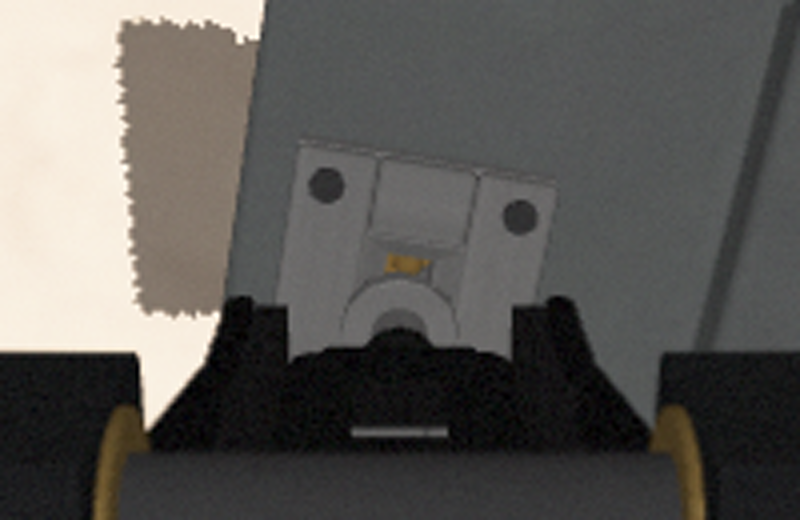

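{"name": "carry_out", "arguments": {
  "targets": [
    [[0, 0, 0], [0, 3, 0]],
    [[0, 0, 0], [0, 3, 0]],
    [[0, 0, 0], [0, 0, 0]]
  ]
}}

```text
time_s: 28.4
tool_pos: [0.47, -0.2582, 0.1134]
tool_rot: [-90.1, -0.1, 18.2]
force: [1.4, 0.9, 7.6]
grip_width: 0.0334
```

```bash
python3 -c "
from h import *
o=env.get_obs();print(o['tool_pos'],o['tool_rot'],o['force'],o['wrist_torque'])"
```

```text
[ 0.46995784 -0.25824322  0.11339747] [-9.00833560e+01 -6.13708173e-02  1.82224722e+01] [1.39147473 0.88219212 7.58465282] [ 0.2343404  -0.35207344  0.17222171]
```

{"name": "carry_out", "arguments": {
  "targets": [
    [[0, 0, 0], [0, 2.5, 0]],
    [[0, 0, 0], [0, 0, 0]]
  ]
}}

```text
time_s: 28.6
tool_pos: [0.47, -0.2583, 0.1134]
tool_rot: [-90.1, -0.1, 15.7]
force: [0.8, 1.6, 6.9]
grip_width: 0.0335
```

```bash
python3 -c "
from h import *
o=env.get_obs();print(o['tool_pos'],o['tool_rot'],o['force'],o['wrist_torque'])"
```

```text
[ 0.46995954 -0.25827278  0.1134197 ] [-9.00847421e+01 -6.66396442e-02  1.57359364e+01] [0.76307505 1.57434814 6.89971248] [ 0.35666486 -0.41495038  0.14631337]
```

{"name": "carry_out", "arguments": {
  "targets": [
    [[0, 0, 0], [0, 2.5, 0]],
    [[0, 0, 0], [0, 0, 0]]
  ]
}}

```text
time_s: 28.8
tool_pos: [0.47, -0.2583, 0.1134]
tool_rot: [-90.1, -0.1, 13.2]
force: [1.4, 1.4, 7.6]
grip_width: 0.0331
```

```bash
python3 -c "
from h import *
o=env.get_obs();print(o['tool_pos'],o['tool_rot'],o['force'],o['wrist_torque'])
im=snap('wrist','w18')[:,:,::-1]
cv2.imwrite('pics/w18c.png',cv2.resize(im[150:280,155:355],None,fx=4,fy=4,interpolation=cv2.INTER_CUBIC))
im=snap('scene','s18')[:,:,::-1]
cv2.imwrite('pics/s18c.png',cv2.resize(im[130:300,90:350],None,fx=3,fy=3,interpolation=cv2.INTER_CUBIC))
"
```

```text
[ 0.4699837  -0.25826609  0.11343139] [-9.00808441e+01 -7.21344881e-02  1.32378791e+01] [1.36610385 1.41288946 7.57532271] [ 0.2405438  -0.3526317   0.21181228]
```

View pics/w18c.png

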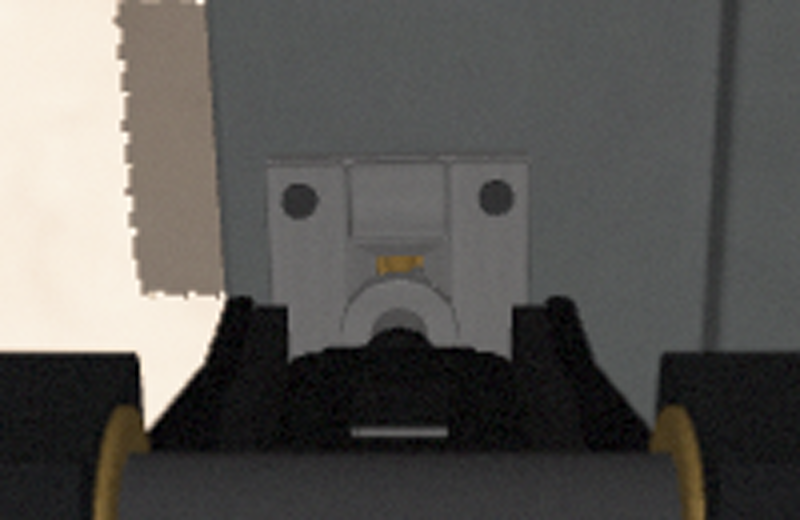

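View pics/s18c.png

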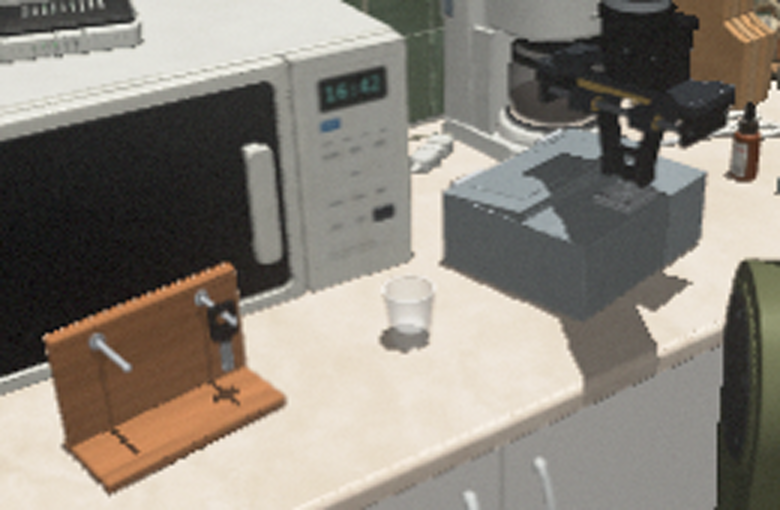

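{"name": "carry_out", "arguments": {
  "targets": [
    [[0, 0, 0], [0, 2, 0]],
    [[0, 0, 0], [0, 0, 0]],
    [[0, 0, 0], [0, 0, 0]]
  ]
}}

```text
time_s: 29.2
tool_pos: [0.47, -0.2583, 0.1134]
tool_rot: [-90.1, -0.1, 11.3]
force: [0.9, 1.8, 7.5]
grip_width: 0.0333
```

```bash
python3 -c "
from h import *
o=env.get_obs();print(o['tool_pos'],o['tool_rot'],o['force'],o['wrist_torque'],o['grip_width'])
"
```

```text
[ 0.46995707 -0.25827977  0.11341554] [-9.00797947e+01 -7.31075174e-02  1.12908207e+01] [0.89696439 1.75263986 7.50107706] [ 0.26390841 -0.36687566  0.26678582] 0.033267315070430216
```

{"name": "carry_out", "arguments": {
  "targets": [
    [[0, 0.2, 0], [0, 1.5, 0]],
    [[0, 0, 0], [0, 0, 0]],
    [[0, 0, 0], [0, 0, 0]]
  ]
}}

```text
time_s: 29.5
tool_pos: [0.47, -0.2583, 0.1134]
tool_rot: [-90.1, -0.1, 9.8]
force: [0.8, 1.1, 7.3]
grip_width: 0.0333
```

```bash
python3 -c "
from h import *
o=env.get_obs();print(o['tool_pos'],o['tool_rot'],o['force'],o['wrist_torque'],o['grip_width'])
im=snap('wrist','w19')[:,:,::-1]
cv2.imwrite('pics/w19c.png',cv2.resize(im[150:280,155:355],None,fx=4,fy=4,interpolation=cv2.INTER_CUBIC))
im=snap('scene','s19')[:,:,::-1]
cv2.imwrite('pics/s19c.png',cv2.resize(im[150:250,230:340],None,fx=6,fy=6,interpolation=cv2.INTER_CUBIC))
"
```

```text
[ 0.46998642 -0.2582965   0.11340043] [-9.00886153e+01 -7.23797807e-02  9.81755338e+00] [0.76825417 1.07750933 7.32292501] [ 0.26406051 -0.32304065  0.34740212] 0.03330035187114173
```

View pics/w19c.png

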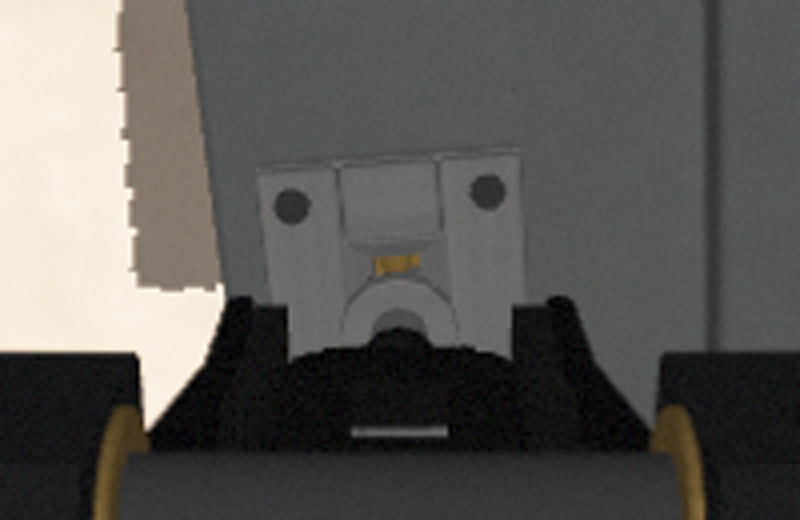

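View pics/s19c.png

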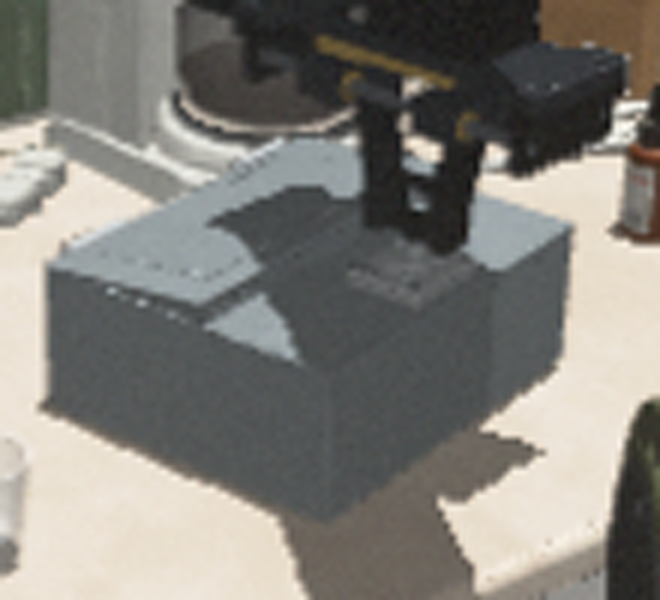

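```bash
python3 -c "
from h import *
o=env.get_obs();print(o['force'],o['wrist_torque'],o['joint_velocities'].round(2))
print(env.sign_off())"
```

```text
[1.21168216 0.46015993 8.27377241] [ 0.35627585 -0.24820041  0.4328979 ] [-0.08 -0.06 -0.03 -0.02  0.1   0.04 -0.02]
the job is handed in; nothing more can be done
None
```

The safe is unlocked and its lid is ajar. I handed the job in with the key still gripped, pushed in and turned. The sign-off gives no verdict, so the success below rests on my own readings.

- **Fetching the key:** I took the safe key off the left hook and carried it to the lock.
- **Insertion:** I set it straight into the keyhole and worked it past the pins with twists of about 0.1 rad. The highest push I read was about 13 to 14 N, measured at the end of each move. It seated at tool height 0.1134 m, about 28.5 mm deep, holding about 7 to 8 N downward.
- **Turn:** I turned the key about 94° clockwise. The twisting moment rose from about 0.2 to 0.35–0.43 N m over the last few degrees, which I take to be the stop.
- **Last pictures:** The final wrist view shows the key square between the fingers, and the last scene view shows the lid's front edge raised. In the scene picture taken just before the last few degrees of turn, the other key hung on its hook and the glass and dropper bottle were undisturbed. The medicine box was not in that last crop, but the arm never went near it while carrying the key.

**What disagreed:**
- The camera height readings were up to about 6 mm lower than the heights in the task text.
- The wrist camera was about 1 mm off sideways, so I corrected the final alignment by comparing key and slot in the picture.
- I could not read the rotor or lid angle directly. They are inferred from the moment and the pictures.

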